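Change the keyed sample carriers under a stage's sprung hold-down fingers

TASK

Change the sample carriers on the stage. First clear it: move every sample cup standing on the stage to the drip tray, upright. Then draw the finished carrier out of the middle bay and lay it flat on the white tray, and slide each carrier from that tray into a bay of its own, notched end first, so that it pushes up the sprung finger and goes beneath it, fully home with its notch over the key, held down by the finger; do these in whatever order leaves room. Leave the beaker and the bottles alone.

Things in the scene. Friction and masses are not known exactly. Their poses are not given: they have to be found in the camera images.
- stage: fixed grey loading stage, a plate 165 x 234 x 22 mm with three bays side by side, 76 mm apart. Origin on the counter under the middle bay; the plate reaches 85 mm towards its -x (open front), 80 mm towards +x (back), 117 mm to each side. Carriers slide in along the flat bed (22 mm over the counter) towards +x. The bays are alike; lengths in them are along the stage's x from its origin
- finger1 (a joint): sprung hold-down finger of the left (+y) bay, a 14 mm steel strip, 8 mm to -y of the bay's middle, hinged at x +72, 16 mm over the bed. Its pad (x +31) stands 5 mm over the bed, its upturned tip (x +6) about 11 mm, so a plate slid in along the bed lifts it. 0 rad = down, grows when lifted, to 0.7; about 0.07 when on a carrier, pressing with 3 N
- bay1_home (a point): where the grip point of a carrier fully home in the left (+y) bay lies: x -16, 58 mm over the counter, in the bay's middle; axes as the stage's. The bay has side rails 52 mm apart, 8 mm high, from x -10 to +45, a mouth that flares from x -22 to -10, and a stop wall 8 mm high at x +45
- bay1_key (a point): where the notch point of a carrier fully home in the left (+y) bay lies: x +36, 9 mm to +y of the bay's middle, 4 mm over the bed, inside the key, a steel block 8 mm wide and 13 mm high on the bed from x +30 to +44; axes as the stage's
- finger2 (a joint): sprung hold-down finger of the middle bay, a 14 mm steel strip, 8 mm to -y of the bay's middle, hinged at x +72, 16 mm over the bed. Its pad (x +31) stands 5 mm over the bed, its upturned tip (x +6) about 11 mm, so a plate slid in along the bed lifts it. 0 rad = down, grows when lifted, to 0.7; about 0.07 when on a carrier, pressing with 3 N
- bay2_home (a point): where the grip point of a carrier fully home in the middle bay lies: x -16, 58 mm over the counter, in the bay's middle; axes as the stage's. The bay has side rails 52 mm apart, 8 mm high, from x -10 to +45, a mouth that flares from x -22 to -10, and a stop wall 8 mm high at x +45
- bay2_key (a point): where the notch point of a carrier fully home in the middle bay lies: x +36, 9 mm to +y of the bay's middle, 4 mm over the bed, inside the key, a steel block 8 mm wide and 13 mm high on the bed from x +30 to +44; axes as the stage's
- finger3 (a joint): sprung hold-down finger of the right (-y) bay, a 14 mm steel strip, 8 mm to -y of the bay's middle, hinged at x +72, 16 mm over the bed. Its pad (x +31) stands 5 mm over the bed, its upturned tip (x +6) about 11 mm, so a plate slid in along the bed lifts it. 0 rad = down, grows when lifted, to 0.7; about 0.07 when on a carrier, pressing with 3 N
- bay3_home (a point): where the grip point of a carrier fully home in the right (-y) bay lies: x -16, 58 mm over the counter, in the bay's middle; axes as the stage's. The bay has side rails 52 mm apart, 8 mm high, from x -10 to +45, a mouth that flares from x -22 to -10, and a stop wall 8 mm high at x +45
- bay3_key (a point): where the notch point of a carrier fully home in the right (-y) bay lies: x +36, 9 mm to +y of the bay's middle, 4 mm over the bed, inside the key, a steel block 8 mm wide and 13 mm high on the bed from x +30 to +44; axes as the stage's
- carrier1_grip (a point): sample carrier (may be absent), 120 g: metal plate 90 x 46 x 8 mm with an upright black bar 26 mm long (along the plate), 12 mm thick, its top 48 mm over the plate's underside. Point in the bar, 36 mm over the underside, 16 mm behind the plate's centre. x points along the plate to its notched front end, y across, z up. All carriers are alike and fit any bay
- carrier1_notch (a point): middle of that carrier's notch, 15 mm wide and 18 mm deep, open at the front end: 9 mm from that end, 52 mm ahead of the grip point, 9 mm to +y of the middle line, half-way up the plate; axes as the carrier's. The key stops a carrier that is the wrong way round 15 mm short
- carrier2_grip (a point): sample carrier (may be absent), 120 g: metal plate 90 x 46 x 8 mm with an upright black bar 26 mm long (along the plate), 12 mm thick, its top 48 mm over the plate's underside. Point in the bar, 36 mm over the underside, 16 mm behind the plate's centre. x points along the plate to its notched front end, y across, z up. All carriers are alike and fit any bay
- carrier2_notch (a point): middle of that carrier's notch, 15 mm wide and 18 mm deep, open at the front end: 9 mm from that end, 52 mm ahead of the grip point, 9 mm to +y of the middle line, half-way up the plate; axes as the carrier's. The key stops a carrier that is the wrong way round 15 mm short
- carrier3_grip (a point): sample carrier (may be absent), 120 g: metal plate 90 x 46 x 8 mm with an upright black bar 26 mm long (along the plate), 12 mm thick, its top 48 mm over the plate's underside. Point in the bar, 36 mm over the underside, 16 mm behind the plate's centre. x points along the plate to its notched front end, y across, z up. All carriers are alike and fit any bay
- carrier3_notch (a point): middle of that carrier's notch, 15 mm wide and 18 mm deep, open at the front end: 9 mm from that end, 52 mm ahead of the grip point, 9 mm to +y of the middle line, half-way up the plate; axes as the carrier's. The key stops a carrier that is the wrong way round 15 mm short
- old_carrier_grip (a point): the same point (with the same axes) of the finished carrier, which is like the others, is always there, and at the start lies fully home in the middle bay under its finger
- cup1_center (a point): sample cup with screw lid (may be absent), 61 mm in diameter at the lid, 63 mm tall, 40 g; point on its axis, 30 mm over its underside; z up when upright
- cup2_center (a point): sample cup with screw lid (may be absent), 61 mm in diameter at the lid, 63 mm tall, 40 g; point on its axis, 30 mm over its underside; z up when upright
- drip_tray: fixed steel drip tray 152 (x) x 88 (y) mm with a rim 8 mm high; origin on the counter under its centre, its inner floor 4 mm over the counter, 148 x 82 mm inside. Two cups fit side by side along x, 36 mm to either side of the centre
- carrier_tray: fixed white tray 132 (x) x 348 (y) mm on which the carriers lie; origin on the counter under its centre, floor 12 mm and rim 15 mm over the counter. Keep the hand clear of two fixed thin uprights: a dropper 280 mm tall, 18 mm thick at world (0.34, 0.14), and a 1 m stand rod, 12 mm thick, at (0.685, 0.395)
- beaker: glass beaker 72 mm wide, 105 mm tall, to be left alone; origin under its centre
- amber: amber bottle 72 mm wide, 170 mm tall, to be left alone; origin under its centre
- bottle: white reagent bottle 58 mm wide, 126 mm tall, to be left alone; origin under its centre
Not all that is in view belongs to the job. What is shaped like the part that bears carrier3_grip but turquoise is not meant.

How it is judged:
By the outcome, as a careful person would: the job done as asked, in the order asked, and still so for the second after the job is handed in, with the robot touching nothing.
Of carrier1, carrier2, carrier3 only 2 to 3 are there at a start; the rules pass over those that are not, and their reading is None.
Of cup1, cup2 only 1 to 2 are there at a start; the rules pass over those that are not, and their reading is None.
At some moment in a run one of carrier1, carrier2, carrier3, cup1, cup2 may be knocked a few centimetres aside while the robot is not near it.
Once in a run the grip may slacken for a moment while it holds something.
It also fails if it takes over 210 s, if anything falls off the work surface, if the arm or the gripper's body presses on something with over 40 N, if the wrist force passes 120 N, or if a joint passes its speed limit or range.

ROBOT

A 6-joint arm with a two-finger parallel gripper is mounted at the origin on the work surface; the furniture and walls round the work are solid. World frame = base frame: x ahead of the robot, y to its left, z up, the work surface at z = 0. Lengths are in m, angles in degrees, forces in N, time in s.
With the tool pointing down it reaches from about 0.3 to 0.75 m from the base axis. Payload 8.5 kg.
Tool frame: the origin (TCP) lies midway between the tips of the shut fingers; the grasp point (between the pads) lies 19 mm behind it (robot.grasp_offset is the z of the grasp point in the tool frame, in m); z points along the fingers, y is the line along which they close (so a half turn about z gives the same grasp; the last joint's range is limited). The gripper opens to 85 mm and grips with 20 to 120 N. Pads are 22 mm wide; open, the fingers measure 114 mm over their backs; the gripper's body (76 mm by 85 mm) begins 54 mm behind the grasp point. The pads swing forward as they close: fully open they stand 13 mm farther back than shut.
Start: joints at [54.758, 21.807, 74.336, -0, 83.858, -12.336], TCP at [0.214, 0.507, 0.231] pointing down, gripper open.
Joint ranges: [-178.18, 178.18], [-50.72, 133.34], [12.68, 142.11], [-81.47, 261.47], [9.98, 163.14], [-165.26, 165.26]. Speed limits (degrees/s): [136.94, 136.94, 180, 180, 180, 180].

INTERFACE

Orientations are given as a 3x3 rotation matrix whose columns are the frame's x, y, z axes.
In Python, from station import robot, snapshot, calibration, look_for, outline_of, pinpoint gives the robot as it stands.
- The arm moves only by the tool arm_command, never from a script. Its argument "increments" is a list that holds one entry, the list of rows, each a list of 7 numbers: the shift along the tool's x, y, z in units of 300 mm (1.0 is 300 mm), then the turn, a rotation vector about the tool's x, y, z in units of 0.08 rad (1.0 is 0.08 rad), then the opening, from 0 (shut) to 1 (fully open). In form: [[[tx, ty, tz, ax, ay, az, grip], ...]]. A call has 1 to 8 rows; each row shifts and turns the commanded pose from where the row before left it, along the tool's axes as they then stand; what a row does not reach is not made up. A row lasts 1/8 s, in which the tool goes at most 62.5 mm and 10.7 degrees, less where a joint would pass 70% of its speed; a pose out of reach is approached as far as the arm can. A call with a number of a shift or a turn outside -1 to 1 is refused whole. A call with a gripper value outside its range is refused whole. The fingers move at their own pace and stop on an object; the grip force is fixed at half the most. Time passes only in rows, so rows that do not move let the fingers close. It gives the time, the measured TCP pose, the force, the opening and the grip force at its end, in the units of the state.
- robot.state(): the state, without advancing time (a new reading comes with each control period).
- snapshot(name): name is "scene" or "top" or "wrist"; returns the picture (384x512x3 uint8, red, green, blue); there is no depth.
- calibration(name): a dict with "mtx" (3x3 intrinsics, pixels), "R" (3x3) and "t" (3): a world point X has camera coordinates R X + t; the wrist camera has in their place "hand_eye" (4x4, takes a point from camera to tool coordinates, whose origin is the TCP and whose axes are the flange's). Camera axes: x right, y down, z forward; pixel columns grow to the right and rows downward; lengths in m; the calibration is good to about 2 mm. The wrist camera is an equidistant fisheye: a pixel r from the principal point sees the ray r / f radians off the axis. A picture is of the moment at which its call begins: read the wrist's pose just before it. calibration takes no time and is no camera call.
- robot.finish_job(): hands the job in; it is judged then, once.
Trained networks look in the newest picture that a camera, given by its name, has taken for a name from the list of things; names that differ only in an ending like _2 or _b are one class to them, and where a whole thing is asked for, a point or a joint stands for the part that bears it (a point fixed in the world has none). Each returns a list of dicts, best first, with "p" (0 to 1); they miss things now and then, are a little off and sometimes report something else, mostly with a low value. They report only what shows in the picture. A call takes as long as a camera call. They do not tell look-alikes from the thing itself.
- look_for(camera, query): "pixel" ([column, row] in pixels, amid what is visible of it).
- outline_of(camera, query): "pixels" (384x512 bool, what is visible of it) and "pixel" ([column, row] in pixels, amid what is visible of it).
- pinpoint(camera, query): "pixel" ([column, row] in pixels: a listed point, or the origin of a listed thing).
The state is a dict: "clock": time; "qpos": joint angles; "joint_velocities": joint speeds; "tau": joint torques, N m; "tcp_pos": TCP position; "eef_rot": TCP orientation; "force": force on the tool from outside, world axes, zero at the start; "torque": the same for the moment, N m; "grip_width": finger opening in m; "grasp_force": force on a finger pad.
Only numpy, scipy, OpenCV 4.12 (cv2) and the standard library are available. Lean on these libraries where they do the work, as an engineer would, in place of code of your own. Each camera call takes 0.05 s, during which the arm holds its last target. There are 200 camera calls.

## Working session

There is one attempt and no reset: what is moved stays moved. The work goes in short steps, Python scripts to look and compute and a tool call to move; the robot and the scene stay as the last step left them, time stands still between calls to the robot, and variables do not carry over. Pictures are saved under pics/ and viewed, at most 14 in all, crops included, and the job is handed in when it is done.

Besides the shell and the picture viewer there is one more tool, called after "Request:" in YAML: its name, and indented under it one key for each argument. arm_command: Moves the arm, as the interface text tells. Shifts and turns lie within -1 to 1; 1 stands for 300 mm of shift or 0.08 rad of turn. Its arguments: {"type":"object","properties":{"increments":{"type":"array","items":{"type":"array","items":{"type":"array","items":{"type":"number","minimum":-1,"maximum":1}}}}},"required":["increments"]}

```bash
ls; mkdir -p pics
cat > h.py <<'E'
import numpy as np, cv2
from station import robot, snapshot, calibration, look_for, outline_of, pinpoint
def save(n,im): cv2.imwrite('pics/'+n+'.png',im[:,:,::-1])
def ray(cam,px,st=None):
    c=calibration(cam); K=np.array(c['mtx']); u=(np.array(px)-K[:2,2])/[K[0,0],K[1,1]]
    if 'R' in c:
        R=np.array(c['R']);t=np.array(c['t']);d=R.T@np.array([u[0],u[1],1]);return -R.T@t,d
    H=np.array(c['hand_eye']);r=np.hypot(*u);s=np.sin(r)/r if r>1e-9 else 1
    d=np.array([u[0]*s,u[1]*s,np.cos(r)]);Rw=np.array(st['eef_rot'])
    return Rw@H[:3,3]+np.array(st['tcp_pos']),Rw@H[:3,:3]@d
def atz(cam,px,z,st=None):
    o,d=ray(cam,px,st);return o+d*(z-o[2])/d[2]
def proj(cam,X,st=None):
    c=calibration(cam);K=np.array(c['mtx']);X=np.array(X)
    if 'R' in c:
        p=np.array(c['R'])@X+np.array(c['t']);q=K@p;return q[:2]/q[2]
    H=np.array(c['hand_eye']);Rw=np.array(st['eef_rot']);p=Rw.T@(X-np.array(st['tcp_pos']));p=H[:3,:3].T@(p-H[:3,3])
    r=np.arctan2(np.hypot(p[0],p[1]),p[2]);n=np.hypot(p[0],p[1]);return K[:2,2]+r*np.array([K[0,0],K[1,1]])*p[:2]/n
E
python3 - <<'E'
from h import *
s=robot.state(); print(s, robot.grasp_offset)
for c in ['scene','top']:
    save(c+'0',snapshot(c)); k=calibration(c); R=np.array(k['R']);print(c,-R.T@np.array(k['t']),R[2])
    for q,z in [('stage',0),('drip_tray',0),('carrier_tray',0),('carrier1_grip',.048),('carrier1_notch',.016),('old_carrier_grip',.058),('cup1_center',.052),('bay1_home',.058),('bay2_home',.058),('bay3_home',.058),('bay1_key',.026),('bay3_key',.026),('beaker',0),('amber',0),('bottle',0)]:
        for r in pinpoint(c,q)[:5]:
            print(q,round(r['p'],2),np.round(r['pixel']),np.round(atz(c,r['pixel'],z),3))
E
```

```text
pics
{'clock': 0.0, 'qpos': array([ 5.47579563e+01,  2.18417513e+01,  7.43858960e+01, -5.81807509e-04,
        8.38572290e+01, -1.23351415e+01]), 'joint_velocities': array([ 0.00300244,  0.07692981, -0.03135698, -0.03782305, -0.02188324,
        0.04116054]), 'tau': array([ 2.49130435e-04, -4.48449111e+01, -2.31273258e+01, -2.32157463e-04,
        4.90624530e-03,  1.11353793e-05]), 'tcp_pos': array([0.21390342, 0.50637932, 0.23069792]), 'eef_rot': array([[-9.21138819e-01,  3.89233298e-01, -8.46551593e-04],
       [ 3.89234098e-01,  9.21138067e-01, -1.21569249e-03],
       [ 3.06602903e-04, -1.44932829e-03, -9.99998903e-01]]), 'force': array([-0.42410989, -0.57378968,  0.38096718]), 'torque': array([-0.05322   , -0.01777363,  0.01789538]), 'grasp_force': 0.0, 'grip_width': 0.08511831801856959} -0.0187
scene [-0.53216874 -0.61863364  0.72559679] [ 0.72756573  0.48814334 -0.48204169]
stage 0.84 [255. 188.] [0.579 0.129 0.   ]
drip_tray 0.52 [180. 179.] [0.481 0.405 0.   ]
carrier_tray 0.78 [222. 198.] [0.449 0.181 0.   ]
carrier_tray 0.47 [217. 191.] [0.481 0.226 0.   ]
carrier1_grip 0.
[... 1281 characters left out ...]
p 0.52 [237. 170.] [0.588 0.129 0.058]
cup1_center 0.7 [151. 209.] [0.473 0.394 0.052]
cup1_center 0.69 [209. 186.] [0.54  0.215 0.052]
cup1_center 0.59 [263. 180.] [0.553 0.051 0.052]
cup1_center 0.5 [232. 171.] [0.587 0.144 0.052]
cup1_center 0.39 [206. 159.] [0.626 0.225 0.052]
bay1_home 0.95 [210. 173.] [0.579 0.212 0.058]
bay2_home 0.88 [236. 174.] [0.574 0.131 0.058]
bay2_home 0.73 [153. 208.] [0.475 0.386 0.058]
bay3_home 0.9 [262. 171.] [0.582 0.053 0.058]
bay1_key 0.79 [208. 158.] [0.636 0.223 0.026]
bay3_key 0.89 [253. 159.] [0.627 0.079 0.026]
beaker 0.75 [304. 157.] [ 0.636 -0.087  0.   ]
amber 0.92 [313. 243.] [ 0.359 -0.101  0.   ]
bottle 0.65 [297. 199.] [ 0.499 -0.058  0.   ]
```

Run:
```python
from h import *
a=cv2.imread('pics/top0.png')[110:290,100:360]; cv2.imwrite('pics/top0c.png',cv2.resize(a,None,fx=3,fy=3,interpolation=cv2.INTER_CUBIC))
a=cv2.imread('pics/scene0.png')[130:280,140:350]; cv2.imwrite('pics/scene0c.png',cv2.resize(a,(798,570),interpolation=cv2.INTER_CUBIC))
```

```text
(no output)
```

View pics/top0c.png

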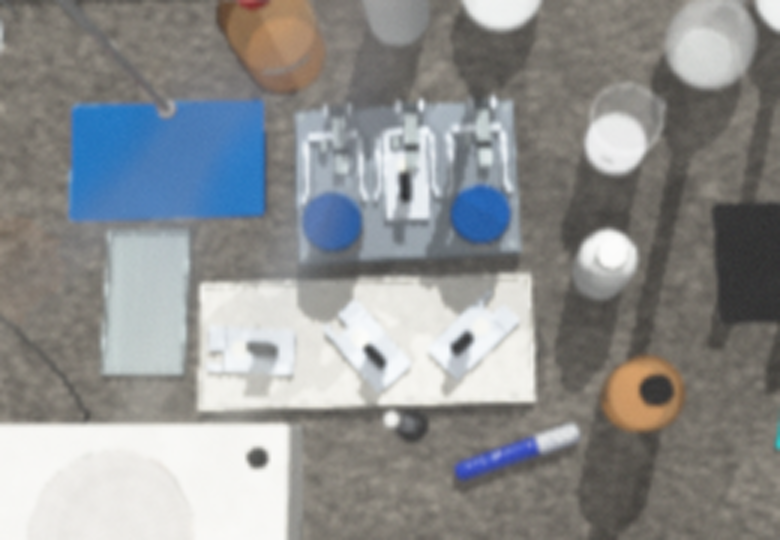

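View pics/scene0c.png

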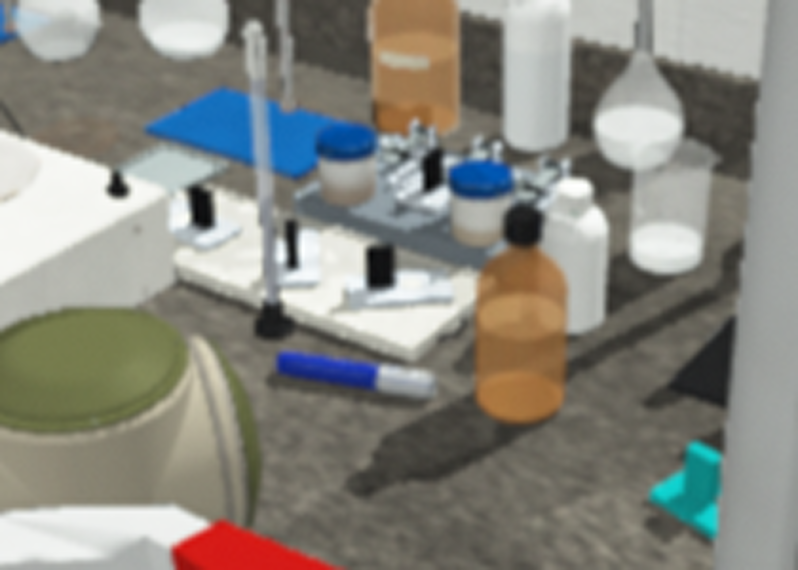

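The top view shows three carriers on the white tray, at crop (250,350), (370,350) and (470,340). Two blue-lidded cups stand on the stage at (332,222) and (481,214), and the old carrier is in the middle bay. The turquoise look-alike is off to the right at (778,437), not on the tray, so it is ruled out. Next I align the tool and go above the stage for a close look.

Request:
arm_command:
  increments:
    - [[0, 0, 0, 0, 0, -1, 1], [0, 0, 0, 0, 0, -1, 1], [0, 0, 0, 0, 0, -1, 1], [0, 0, 0, 0, 0, -1, 1], [0, 0, 0, 0, 0, -1, 1]]

```text
clock: 2.22
tcp_pos: [0.2141, 0.5066, 0.2313]
eef_rot: [[-1.0, -0.003, -0.0], [-0.003, 1.0, -0.0], [0.0, -0.0, -1.0]]
force: [0.3, -0.0, -0.5]
grip_width: 0.0852
grasp_force: 0.0
```

Request:
arm_command:
  increments:
    - [[-0.12, -0.146, -0.057, 0, 0, 0, 1], [-0.12, -0.146, -0.057, 0, 0, 0, 1], [-0.12, -0.146, -0.057, 0, 0, 0, 1], [-0.12, -0.146, -0.057, 0, 0, 0, 1], [-0.12, -0.146, -0.057, 0, 0, 0, 1], [-0.12, -0.146, -0.057, 0, 0, 0, 1], [-0.12, -0.146, -0.057, 0, 0, 0, 1], [0, 0, 0, 0, 0, 0, 1]]

```text
clock: 3.22
tcp_pos: [0.4683, 0.1975, 0.3515]
eef_rot: [[-1.0, 0.005, 0.002], [0.005, 1.0, -0.0], [-0.002, -0.0, -1.0]]
force: [-0.5, 0.3, -0.0]
grip_width: 0.0857
grasp_force: 0.0
```

```bash
cat >> h.py <<'E'
def near(q,z,n=6,cam='wrist',st=None,pm=.3):
    for r in pinpoint(cam,q)[:n]:
        if r['p']>pm: print(q,round(r['p'],2),np.round(r['pixel']),np.round(atz(cam,r['pixel'],z,st),4))
E
python3 - <<'E'
from h import *
s=robot.state(); print(s['tcp_pos'],s['eef_rot'],s['qpos']);print(calibration('wrist'))
im=snapshot('wrist'); save('w1',im); cv2.imwrite('pics/w1b.png',cv2.resize(im[:,:,::-1],(800,600),interpolation=cv2.INTER_CUBIC))
for q,z in [('stage',0),('drip_tray',0),('carrier_tray',0),('carrier1_grip',.048),('carrier1_notch',.016),('old_carrier_grip',.058),('cup1_center',.052),('bay1_home',.058),('bay2_home',.058),('bay3_home',.058),('bay1_key',.026),('bay2_key',.026),('bay3_key',.026)]: near(q,z,st=s)
E
```

```text
[0.4683123  0.19747215 0.35152476] [[-9.99987622e-01  4.72875765e-03  1.54762418e-03]
 [ 4.72856639e-03  9.99988812e-01 -1.27223781e-04]
 [-1.54820848e-03 -1.19904163e-04 -9.99998794e-01]] [ 9.50790810e+00  1.41081300e+01  6.61214824e+01 -2.21521440e-02
  9.96841366e+01 -8.02249011e+01]
{'mtx': array([[297.31863964,   0.        , 252.81306343],
       [  0.        , 297.31863964, 190.87611371],
       [  0.        ,   0.        ,   1.        ]]), 'hand_eye': array([[-5.61487754e-04, -9.46236752e-01, -3.23474410e-01,
         8.32436272e-02],
       [ 9.99998590e-01, -1.92805433e-05, -1.67940024e-03,
        -2.77934175e-04],
       [ 1.58287347e-03, -3.23474897e-01,  9.46235428e-01,
        -1.41433574e-01],
       [ 0.00000000e+00,  0.00000000e+00,  0.00000000e+00,
         1.00000000e+00]])}
stage 0.97 [221. 215.] [0.6004 0.1377 0.    ]
drip_tray 0.85 [376. 147.] [0.4734 0.4163 0.    ]
carrier_tray 0.75 [242. 118.] [0.4269 0.1784 0.    ]
carrier1_grip 0.64 [309. 118.] [0.4218 0.2806 0.048 ]
carrier1_notch 0.7 [340. 116.] [0.4196 0.3401 0.016 ]
old_carrier_grip 0.88 [215. 217.] [0.5787 0.1353 0.058 ]
cup1_center 0.74 [258. 192.] [0.5387 0.2045 0.052 ]
cup1_center 0.54 [259. 131.] [0.4417 0.2051 0.052 ]
bay1_home 0.6 [266. 220.] [0.5829 0.2165 0.058 ]
bay2_home 0.86 [213. 216.] [0.5766 0.1312 0.058 ]
bay3_home 0.96 [172. 222.] [0.588  0.0613 0.058 ]
bay1_key 0.78 [264. 237.] [0.631  0.2148 0.026 ]
bay2_key 0.96 [223. 237.] [0.6314 0.142  0.026 ]
bay3_key 0.94 [185. 239.] [0.6375 0.0731 0.026 ]
```

View pics/w1b.png

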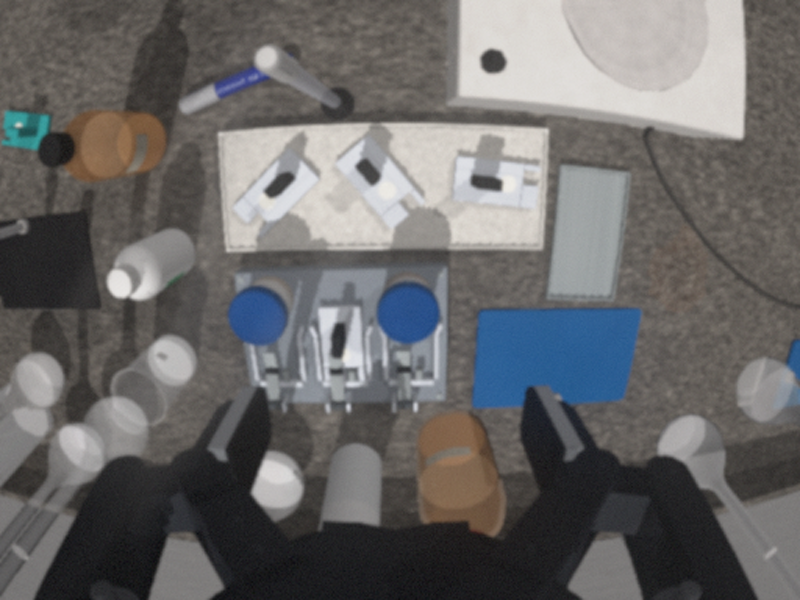

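The wrist view looks from behind, with down = +x and right = +y. Carrier bars are at 800x600 pixels (279,185), (368,172) and (487,183), with notches at lower-left, lower-right and right. Cups are at (258,315) and (408,312). Next come the cup and carrier positions, from colour segmentation.

```bash
cat >> h.py <<'E'
def lids(im,st,z=.08):
    h=cv2.cvtColor(im,cv2.COLOR_RGB2HSV); m=((h[...,0]>100)&(h[...,0]<125)&(h[...,1]>140)).astype(np.uint8)
    n,l,sa,c=cv2.connectedComponentsWithStats(m)
    for i in range(1,n):
        if sa[i,4]>150: print('blue',sa[i],np.round(c[i]),np.round(atz('wrist',c[i],z,st),4))
def bars(im,st,z=.060):
    # dark bars: report centroid & orientation from minAreaRect in world plane z
    g=im.max(2); m=(g<55).astype(np.uint8)
    n,l,sa,c=cv2.connectedComponentsWithStats(m)
    for i in range(1,n):
        if 40<sa[i,4]<3000:
            p=np.argwhere(l==i)[:,::-1]; w=np.array([atz('wrist',q,z,st)[:2] for q in p],np.float32)
            u,s,v=np.linalg.svd(w-w.mean(0),full_matrices=False)
            print('bar',sa[i][4],np.round(c[i]),np.round(w.mean(0),4),'ang',round(np.degrees(np.arctan2(v[0,1],v[0,0])),1),'sd',np.round(s/len(w)**.5,4))
E
python3 - <<'E'
from h import *
s=robot.state(); im=cv2.imread('pics/w1.png')[:,:,::-1].copy()
lids(im,s);bars(im,s)
snapshot('wrist')
for q,z in [('carrier1_grip',.048),('carrier2_grip',.048),('carrier3_notch',.016),('carrier2_notch',.016),('cup2_center',.052)]: near(q,z,st=s,pm=.1)
for r in look_for('wrist','carrier1_grip'): print(r,atz('wrist',r['pixel'],.02,s))
E
```

```text
blue [ 242  182   38   37 1091] [261. 200.] [0.5385 0.2113 0.08  ]
blue [147 185  34  35 898] [163. 202.] [0.5419 0.0619 0.08  ]
blue [ 303  198  107   63 5717] [354. 226.] [0.5839 0.3612 0.08  ]
bar 53 [220.  62.] [0.3367 0.1528] ang 33.7 sd [0.0055 0.002 ]
bar 392 [36. 95.] [ 0.3555 -0.1773] ang 89.0 sd [0.0143 0.0097]
bar 43 [217. 213.] [0.5678 0.1423] ang -2.1 sd [0.0054 0.0023]
bar 56 [494. 301.] [0.8316 0.8229] ang -97.8 sd [0.0134 0.0106]
bar 104 [ 11. 307.] [ 0.8575 -0.4456] ang -56.9 sd [0.0302 0.0071]
carrier1_grip 0.7 [260. 197.] [0.5444 0.2109 0.048 ]
carrier1_grip 0.6 [309. 122.] [0.4258 0.2839 0.048 ]
carrier2_grip 0.85 [174. 119.] [0.4199 0.0791 0.048 ]
carrier3_notch 0.75 [259. 130.] [0.4425 0.2092 0.016 ]
carrier3_notch 0.68 [ 2. 85.] [ 0.316  -0.3182  0.016 ]
carrier3_notch 0.17 [107. 232.] [ 0.6308 -0.0865  0.016 ]
carrier2_notch 0.66 [167. 146.] [0.466 0.056 0.016]
cup2_center 0.82 [166. 197.] [0.5434 0.0575 0.052 ]
cup2_center 0.31 [164. 141.] [0.4528 0.0628 0.052 ]
{'pixel': [312.2, 121.0], 'p': 0.69} [0.42604804 0.29420046 0.02      ]
{'pixel': [176.5, 123.8], 'p': 0.31} [0.42963254 0.07558067 0.02      ]
```

Request:
arm_command:
  increments:
    - [[-0.059, 0.0096, 0.16, 0, 0, 0, 1], [-0.059, 0.0096, 0.16, 0, 0, 0, 1], [-0.059, 0.0096, 0.16, 0, 0, 0, 1], [-0.059, 0.0096, 0.16, 0, 0, 0, 1], [0, 0, 0.125, 0, 0, 0, 1], [0, 0, 0.125, 0, 0, 0, 1], [0, 0, 0.12, 0, 0, 0, 1], [0, 0, 0, 0, 0, 0, 1]]

```text
clock: 5.28
tcp_pos: [0.5357, 0.2113, 0.046]
eef_rot: [[-1.0, -0.0, -0.005], [-0.0, 1.0, -0.001], [0.005, -0.001, -1.0]]
force: [0.5, -1.1, 0.5]
grip_width: 0.0853
grasp_force: 0.0
```

Request:
arm_command:
  increments:
    - [[0, 0, 0, 0, 0, 0, 0], [0, 0, 0, 0, 0, 0, 0], [0, 0, 0, 0, 0, 0, 0], [0, 0, 0, 0, 0, 0, 0], [0, 0, 0, 0, 0, 0, 0], [0, 0, 0, 0, 0, 0, 0]]

```text
clock: 6.02
tcp_pos: [0.5381, 0.2118, 0.0502]
eef_rot: [[-1.0, -0.0, 0.004], [-0.0, 1.0, 0.001], [-0.004, 0.001, -1.0]]
force: [-0.5, 0.1, 6.4]
grip_width: 0.0558
grasp_force: 63.6
```

Run:
```python
from h import *
s0={'tcp_pos':[0.4683,.1975,.3515],'eef_rot':[[-0.99998762,0.00472876,0.00154762],[0.00472857,.9999888,-.000127],[-.001548,-.00012,-.999999]]}
for n,p in [('a',(562,163)),('b',(630,170)),('c',(612,300)),('d',(547,298))]: print(n,atz('wrist',np.array(p)/1.5625,.008,s0))
for n,p in [('tl',(219,133)),('tr',(548,128)),('br',(543,248)),('bl',(227,250))]: print('ctray',n,atz('wrist',np.array(p)/1.5625,.015,s0))
for n,p in [('s_tl',(236,272)),('s_tr',(447,263)),('s_br',(444,402)),('s_bl',(248,402))]: print(n,atz('wrist',np.array(p)/1.5625,.022,s0))
s=robot.state();print(s['grip_width'],s['grasp_force'])
```

```text
a [0.39878565 0.37591708 0.008     ]
b [0.40034778 0.46062589 0.008     ]
c [0.55482362 0.45454544 0.008     ]
d [0.55191625 0.36974072 0.008     ]
ctray tl [0.3636045  0.01104899 0.015     ]
ctray tr [0.36226926 0.35625999 0.015     ]
ctray br [0.49195421 0.35723066 0.015     ]
ctray bl [0.49193267 0.01118891 0.015     ]
s_tl [0.51536985 0.02196238 0.022     ]
s_tr [0.50769643 0.25078168 0.022     ]
s_br [0.67704122 0.25340792 0.022     ]
s_bl [0.68052419 0.01462973 0.022     ]
0.055849825083525144 63.64939212799072
```

Request:
arm_command:
  increments:
    - [[0, 0, -0.167, 0, 0, 0, 0], [0, 0, -0.166, 0, 0, 0, 0], [0.0213, 0.1675, 0, 0, 0, 0, 0], [0.0213, 0.1675, 0, 0, 0, 0, 0], [0.0213, 0.1675, 0, 0, 0, 0, 0], [0.0213, 0.1675, 0, 0, 0, 0, 0], [0, 0, 0, 0, 0, 0, 0], [0, 0, 0, 0, 0, 0, 0]]

```text
clock: 7.02
tcp_pos: [0.5114, 0.4123, 0.1486]
eef_rot: [[-1.0, -0.0, 0.001], [-0.0, 1.0, 0.0], [-0.001, 0.0, -1.0]]
force: [-0.6, -0.1, 0.4]
grip_width: 0.0561
grasp_force: 64.0
```

Run:
```python
from h import *
s=robot.state();im=snapshot('wrist');cv2.imwrite('pics/w2b.png',cv2.resize(im[:,:,::-1],(800,600),interpolation=cv2.INTER_CUBIC))
near('drip_tray',0,st=s);near('cup1_center',.15,st=s)
print(s['tcp_pos'],s['grip_width'])
```

```text
drip_tray 0.72 [257. 143.] [0.4778 0.4154 0.    ]
[0.51135993 0.41230048 0.14856953] 0.05614803432987973
```

View pics/w2b.png

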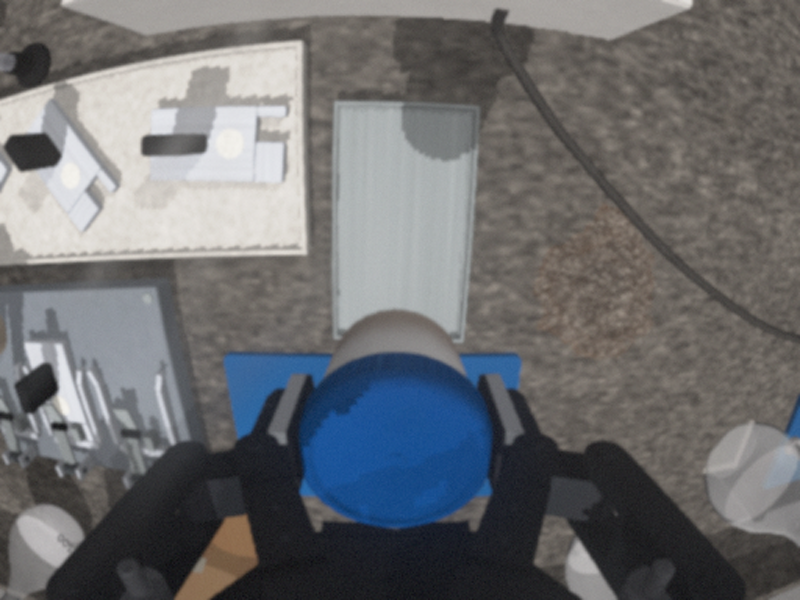

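The cup hangs upright over the far half of the tray at (400,430), and the tray centre agrees. Lowering it.

Request:
arm_command:
  increments:
    - [[0, 0, 0.13, 0, 0, 0, 0], [0, 0, 0.13, 0, 0, 0, 0], [0, 0, 0.1, 0, 0, 0, 0], [0, 0, 0.028, 0, 0, 0, 0], [0, 0, 0, 0, 0, 0, 0], [0, 0, 0, 0, 0, 0, 1], [0, 0, 0, 0, 0, 0, 1], [0, 0, 0, 0, 0, 0, 1]]

```text
clock: 8.18
tcp_pos: [0.5115, 0.4125, 0.0317]
eef_rot: [[-1.0, -0.0, 0.0], [-0.0, 1.0, 0.0], [-0.0, 0.0, -1.0]]
force: [0.5, -0.1, 0.1]
grip_width: 0.0853
grasp_force: 0.0
```

Request:
arm_command:
  increments:
    - [[0, 0, 0, 0, 0, 0, 1], [0, 0, -0.15, 0, 0, 0, 1], [0, 0, -0.2, 0, 0, 0, 1], [0, 0, -0.1, 0, 0, 0, 1], [0, -0.2, 0, 0, 0, 0, 1], [0, -0.2, 0, 0, 0, 0, 1], [0, -0.2, 0, 0, 0, 0, 1], [0, 0, 0, 0, 0, 0, 1]]

```text
clock: 9.18
tcp_pos: [0.5116, 0.2294, 0.1669]
eef_rot: [[-1.0, 0.004, -0.0], [0.004, 1.0, -0.0], [0.0, -0.0, -1.0]]
force: [-0.4, 0.1, -0.4]
grip_width: 0.0854
grasp_force: 0.0
```

Request:
arm_command:
  increments:
    - [[-0.015, -0.2, 0, 0, 0, 0, 1], [-0.015, -0.2, 0, 0, 0, 0, 1], [-0.015, -0.1, 0, 0, 0, 0, 1], [0, 0, 0, 0, 0, 0, 1]]

```text
clock: 9.68
tcp_pos: [0.5254, 0.0817, 0.1666]
eef_rot: [[-1.0, 0.002, 0.0], [0.002, 1.0, 0.0], [-0.0, 0.0, -1.0]]
force: [-0.1, 0.6, -1.0]
grip_width: 0.0851
grasp_force: 0.0
```

Run:
```python
from h import *
s=robot.state();im=snapshot('wrist');save('w3',im)
print(s['tcp_pos']);lids(im,s);near('cup1_center',.052,st=s)
```

```text
[0.5254285  0.08168477 0.16656022]
blue [ 403  167  109  125 7508] [461. 243.] [0.579  0.3018 0.08  ]
blue [ 193  184   70   67 3573] [228. 218.] [0.5439 0.0603 0.08  ]
cup1_center 0.87 [510. 175.] [0.5101 0.3898 0.052 ]
```

Request:
arm_command:
  increments:
    - [[-0.03, -0.036, 0, 0, 0, 0, 1], [-0.03, -0.036, 0, 0, 0, 0, 1], [0, 0, 0.13, 0, 0, 0, 1], [0, 0, 0.13, 0, 0, 0, 1], [0, 0, 0.1, 0, 0, 0, 1], [0, 0, 0.037, 0, 0, 0, 1], [0, 0, 0, 0, 0, 0, 1], [0, 0, 0, 0, 0, 0, 0]]

```text
clock: 10.78
tcp_pos: [0.5437, 0.0609, 0.0486]
eef_rot: [[-1.0, -0.0, 0.002], [-0.0, 1.0, -0.0], [-0.002, -0.0, -1.0]]
force: [-0.3, 0.7, -0.7]
grip_width: 0.0698
grasp_force: 0.0
```

Request:
arm_command:
  increments:
    - [[0, 0, 0, 0, 0, 0, 0], [0, 0, 0, 0, 0, 0, 0], [0, 0, 0, 0, 0, 0, 0], [0, 0, 0, 0, 0, 0, 0], [0, 0, 0, 0, 0, 0, 0], [0, 0, -0.166, 0, 0, 0, 0], [0, 0, -0.166, 0, 0, 0, 0], [0, 0, 0, 0, 0, 0, 0]]

```text
clock: 11.78
tcp_pos: [0.5446, 0.0609, 0.1513]
eef_rot: [[-1.0, -0.0, 0.009], [-0.0, 1.0, -0.001], [-0.009, -0.001, -1.0]]
force: [-0.6, 0.2, -1.0]
grip_width: 0.0562
grasp_force: 64.0
```

Request:
arm_command:
  increments:
    - [[0.0578, 0.197, 0, 0, 0, 0, 0], [0.0578, 0.197, 0, 0, 0, 0, 0], [0.0578, 0.197, 0, 0, 0, 0, 0], [0.0578, 0.197, 0, 0, 0, 0, 0], [0.0578, 0.197, 0, 0, 0, 0, 0], [0.0578, 0.197, 0, 0, 0, 0, 0], [0, 0, 0, 0, 0, 0, 0], [0, 0, 0, 0, 0, 0, 0]]

```text
clock: 12.78
tcp_pos: [0.4385, 0.4152, 0.1464]
eef_rot: [[-1.0, -0.001, -0.001], [-0.001, 1.0, -0.001], [0.001, -0.001, -1.0]]
force: [0.7, 0.3, -0.4]
grip_width: 0.0561
grasp_force: 64.1
```

Run:
```python
from h import *
s=robot.state();im=snapshot('wrist');save('w4',im)
print(s['tcp_pos'],s['grip_width']);near('drip_tray',0,st=s); lids(im,s,.067)
```

```text
[0.43852631 0.41521824 0.1463512 ] 0.05608525217062951
blue [  190   223   127   119 12475] [253. 284.] [0.5207 0.415  0.067 ]
blue [487 287  25  45 704] [503. 308.] [0.603  0.7629 0.067 ]
```

Request:
arm_command:
  increments:
    - [[0, 0, 0.13, 0, 0, 0, 0], [0, 0, 0.13, 0, 0, 0, 0], [0, 0, 0.1, 0, 0, 0, 0], [0, 0, 0.028, 0, 0, 0, 0], [0, 0, 0, 0, 0, 0, 0], [0, 0, 0, 0, 0, 0, 1], [0, 0, 0, 0, 0, 0, 1], [0, 0, 0, 0, 0, 0, 1]]

```text
clock: 13.88
tcp_pos: [0.439, 0.4155, 0.0308]
eef_rot: [[-1.0, 0.0, 0.0], [0.0, 1.0, 0.0], [-0.0, 0.0, -1.0]]
force: [0.1, 0.4, 0.8]
grip_width: 0.0853
grasp_force: 0.0
```

Request:
arm_command:
  increments:
    - [[0, 0, 0, 0, 0, 0, 1], [0, 0, -0.15, 0, 0, 0, 1], [0, 0, -0.2, 0, 0, 0, 1], [0, 0, -0.2, 0, 0, 0, 1], [0, 0, -0.1, 0, 0, 0, 1], [0, -0.2, 0, 0, 0, 0, 1], [0, -0.2, 0, 0, 0, 0, 1], [0, 0, 0, 0, 0, 0, 1]]

```text
clock: 14.88
tcp_pos: [0.4388, 0.2928, 0.226]
eef_rot: [[-1.0, 0.004, -0.0], [0.004, 1.0, -0.001], [0.0, -0.001, -1.0]]
force: [-0.3, 0.6, 0.8]
grip_width: 0.0856
grasp_force: 0.0
```

Run:
```python
from h import *
s=robot.state();im=snapshot('wrist');save('w5',im)
print(s['tcp_pos'],s['grip_width'])
lids(im,s,.064)
for q,z in [('carrier1_grip',.048),('carrier1_notch',.016),('cup1_center',.034),('stage',0),('bay1_home',.058),('bay1_key',.026),('bay2_key',.026),('bay3_key',.026)]: near(q,z,st=s,pm=.15)
t=snapshot('top'); near('cup1_center',.034,cam='top')
h=np.vstack([cv2.resize(im[:,:],(800,600))]); cv2.imwrite('pics/w5b.png',h[:,:,::-1])
```

```text
[0.43879471 0.29281428 0.22604205] 0.08560805552918585
blue [ 46  50  53  31 439] [75. 65.] [0.3085 0.0925 0.064 ]
blue [ 337  149   49   52 1942] [361. 174.] [0.4404 0.412  0.064 ]
blue [ 253  211  137  107 7756] [312. 271.] [0.5645 0.3651 0.064 ]
carrier1_grip 0.77 [243. 155.] [0.4232 0.2813 0.048 ]
carrier1_notch 0.78 [292. 142.] [0.4145 0.3394 0.016 ]
cup1_center 0.85 [345. 221.] [0.5105 0.4086 0.034 ]
bay1_home 0.87 [189. 280.] [0.5827 0.2094 0.058 ]
bay1_key 0.56 [205. 292.] [0.628  0.2215 0.026 ]
bay1_key 0.31 [115. 291.] [0.6373 0.0739 0.026 ]
bay1_key 0.2 [167. 155.] [0.4261 0.188  0.026 ]
bay2_key 0.65 [158. 293.] [0.6346 0.1478 0.026 ]
bay3_key 0.86 [115. 290.] [0.6369 0.074  0.026 ]
```

View pics/w5b.png

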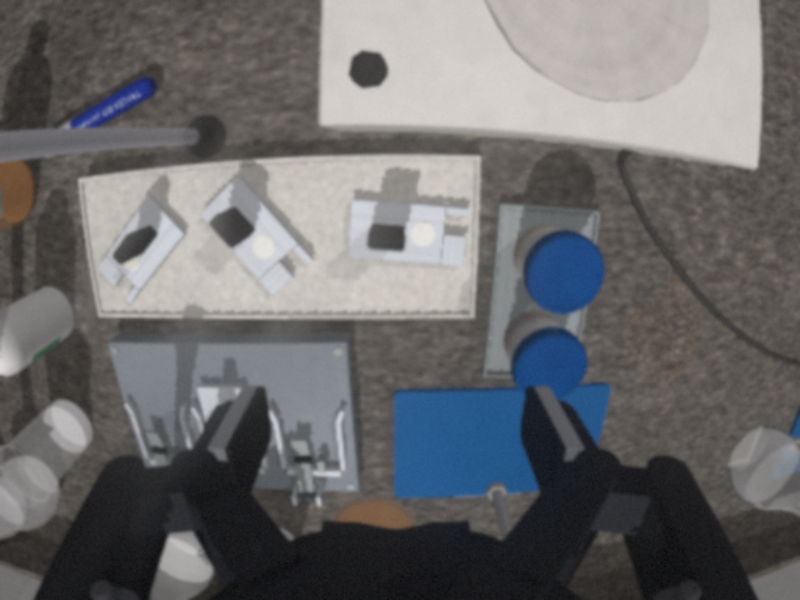

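Both cups stand in the tray at (565,272) and (550,362). The left carrier has its bar at (387,237) and its notch to the right. The stage front edge runs (110,343)–(352,340). Measuring the left carrier and stage yaw.

Run:
```python
from h import *
s=robot.state()
A=lambda p,z:atz('wrist',np.array(p)/1.5625,z,s)[:2]
for n,p,z in [('plate rb',(349,260),.02),('plate rt',(352,198),.02),('front b',(463,264),.02),('front t',(467,207),.02),('bar',(387,228),.06),('stage fl',(110,343),.022),('stage fr',(350,340),.022),('screw l',(113,350),.022),('screw r',(338,352),.022),('stage br',(357,491),.022),
 ('Mrear1',(240,180),.02),('Mrear2',(203,212),.02),('Mfront1',(312,255),.02),('Mfront2',(274,292),.02),('Mbar',(232,215),.06),('Rr1',(150,195),.02),('Rr2',(185,235),.02),('Rf1',(99,265),.02),('Rf2',(131,298),.02)]: print(n,np.round(A(p,z),4))
```

```text
plate rb [0.4429 0.2596]
plate rt [0.3948 0.2629]
front b [0.4459 0.3479]
front t [0.4013 0.3494]
bar [0.4107 0.2898]
stage fl [0.5181 0.027 ]
stage fr [0.5093 0.2584]
screw l [0.5253 0.0287]
screw r [0.5203 0.2481]
stage br [0.6738 0.2578]
Mrear1 [0.3781 0.1759]
Mrear2 [0.4018 0.1425]
Mfront1 [0.4387 0.2307]
Mfront2 [0.4688 0.1978]
Mbar [0.3996 0.1823]
Rr1 [0.3848 0.0943]
Rr2 [0.4198 0.1243]
Rf1 [0.4429 0.0303]
Rf2 [0.474  0.0607]
```

Request:
arm_command:
  increments:
    - [[0, 0, 0, 0, 0, 1, 1], [0, 0, 0, 0, 0, 1, 1], [0, 0, 0, 0, 0, 1, 1], [0, 0, 0, 0, 0, 1, 1], [0, 0, 0, 0, 0, 1, 1], [0, 0, 0, 0, 0, 1, 1], [0, 0, 0, 0, 0, 1, 1], [0, 0, 0, 0, 0, 1, 1]]

```text
clock: 16.42
tcp_pos: [0.4388, 0.2957, 0.2256]
eef_rot: [[-0.801, 0.599, -0.0], [0.599, 0.801, -0.0], [0.0, -0.0, -1.0]]
force: [0.7, -0.4, -0.3]
grip_width: 0.0855
grasp_force: 0.0
```

Request:
arm_command:
  increments:
    - [[0, 0, 0, 0, 0, 1, 1], [0, 0, 0, 0, 0, 1, 1], [0, 0, 0, 0, 0, 1, 1], [0, 0, 0, 0, 0, 1, 1], [0, 0, 0, 0, 0, 1, 1], [0, 0, 0, 0, 0, 1, 1], [0, 0, 0, 0, 0, 1, 1], [0, 0, 0, 0, 0, 1, 1]]

```text
clock: 17.42
tcp_pos: [0.4388, 0.2957, 0.2256]
eef_rot: [[-0.285, 0.959, -0.0], [0.959, 0.285, -0.0], [0.0, -0.0, -1.0]]
force: [0.4, -1.2, 0.1]
grip_width: 0.0855
grasp_force: 0.0
```

Request:
arm_command:
  increments:
    - [[0, 0, 0, 0, 0, 1, 1], [0, 0, 0, 0, 0, 1, 1], [0, 0, 0, 0, 0, 1, 1], [0, 0, 0, 0, 0, 1, 1], [-0.01, -0.06, 0.1, 0, 0, 0, 1], [0, 0, 0.1, 0, 0, 0, 1], [0, 0, 0.05, 0, 0, 0, 1], [0, 0, 0, 0, 0, 0, 1]]

```text
clock: 18.42
tcp_pos: [0.4204, 0.293, 0.1499]
eef_rot: [[0.029, 1.0, -0.002], [1.0, -0.029, -0.001], [-0.001, -0.002, -1.0]]
force: [-0.0, -0.5, 0.4]
grip_width: 0.0856
grasp_force: 0.0
```

Run:
```python
from h import *
s=robot.state();im=snapshot('wrist');save('w6',im)
print(s['tcp_pos'],np.degrees(np.arctan2(s['eef_rot'][1,0],s['eef_rot'][0,0])),s['qpos'])
bars(im,s)
for q,z in [('carrier1_grip',.048),('carrier1_notch',.016)]: near(q,z,st=s,pm=.15)
cv2.imwrite('pics/w6b.png',cv2.resize(im,(800,600))[:,:,::-1])
```

```text
[0.42035677 0.29304758 0.14987912] 88.34571452267508 [2.16256814e+01 2.25846570e+01 8.77789245e+01 3.68852972e-04
 6.97561917e+01 2.32798841e+01]
bar 247 [202.  24.] [0.3855 0.4331] ang -137.5 sd [0.0059 0.0036]
bar 64 [217.  38.] [0.3966 0.4206] ang -104.5 sd [0.0024 0.0017]
bar 50 [432. 251.] [0.6047 0.2249] ang -84.3 sd [0.0047 0.0015]
bar 500 [247. 296.] [0.4112 0.1865] ang -105.6 sd [0.0105 0.005 ]
bar 524 [193. 297.] [0.3567 0.1848] ang -101.7 sd [0.0082 0.0071]
bar 43 [492. 302.] [0.7463 0.1244] ang -32.2 sd [0.0095 0.0022]
carrier1_grip 0.97 [252. 201.] [0.4197 0.2833 0.048 ]
carrier1_notch 0.61 [250. 133.] [0.4187 0.3387 0.016 ]
carrier1_notch 0.41 [413. 264.] [0.6145 0.1807 0.016 ]
carrier1_notch 0.39 [276.  48.] [0.4446 0.4171 0.016 ]
```

View pics/w6b.png

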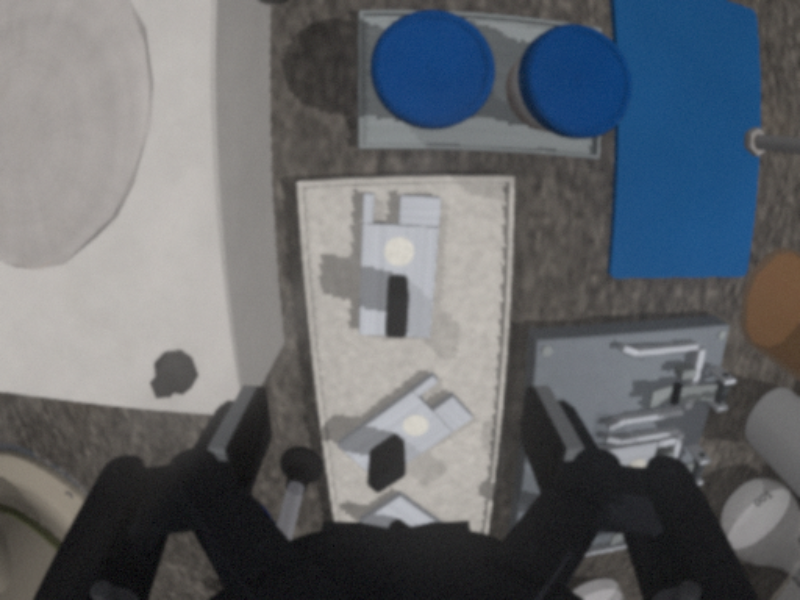

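Request:
arm_command:
  increments:
    - [[-0.012, 0, 0, 0, 0, 0, 0.5], [-0.012, 0, 0.1, 0, 0, 0, 0.5], [0, 0, 0.15, 0, 0, 0, 0.5], [0, 0, 0.1, 0, 0, 0, 0.5], [0, 0, 0.05, 0, 0, 0, 0.5], [0, 0, 0, 0, 0, 0, 0.5], [0, 0, 0, 0, 0, 0, 0], [0, 0, 0, 0, 0, 0, 0]]

```text
clock: 19.58
tcp_pos: [0.421, 0.2861, 0.0317]
eef_rot: [[0.029, 1.0, 0.002], [1.0, -0.029, 0.001], [0.001, 0.002, -1.0]]
force: [-0.3, -0.4, 2.2]
grip_width: 0.0112
grasp_force: 58.6
```

Request:
arm_command:
  increments:
    - [[0, 0, 0, 0, 0, 0, 0], [0, 0, 0, 0, 0, 0, 0], [0, 0, 0, 0, 0, 0, 0], [0, 0, 0, 0, 0, 0, 0], [0, 0, 0, 0, 0, 0, 0], [0, 0, 0, 0, 0, 0, 0]]

```text
clock: 20.32
tcp_pos: [0.4211, 0.2861, 0.0317]
eef_rot: [[0.029, 1.0, 0.002], [1.0, -0.029, 0.001], [0.001, 0.002, -1.0]]
force: [-0.1, 0.1, 7.0]
grip_width: 0.0108
grasp_force: 59.2
```

Request:
arm_command:
  increments:
    - [[0, 0, -0.15, 0, 0, 0, 0], [0, 0, -0.18, 0, 0, 0, 0], [0, 0, 0, 0, 0, 1, 0], [0, 0, 0, 0, 0, 1, 0], [0, 0, 0, 0, 0, 1, 0], [0, 0, 0, 0, 0, 1, 0], [0, 0, 0, 0, 0, 1, 0], [0, 0, 0, 0, 0, 1, 0]]

```text
clock: 21.32
tcp_pos: [0.4204, 0.2859, 0.1298]
eef_rot: [[0.49, 0.872, 0.0], [0.872, -0.49, 0.0], [0.0, 0.0, -1.0]]
force: [-0.6, 0.0, -0.6]
grip_width: 0.0111
grasp_force: 58.6
```

Request:
arm_command:
  increments:
    - [[0, 0, 0, 0, 0, 1, 0], [0, 0, 0, 0, 0, 1, 0], [0, 0, 0, 0, 0, 1, 0], [0, 0, 0, 0, 0, 1, 0], [0, 0, 0, 0, 0, 1, 0], [0, 0, 0, 0, 0, 1, 0], [0, 0, 0, 0, 0, 1, 0], [0, 0, 0, 0, 0, 1, 0]]

```text
clock: 22.32
tcp_pos: [0.4204, 0.2859, 0.1298]
eef_rot: [[0.913, 0.407, 0.0], [0.407, -0.913, 0.0], [0.0, -0.0, -1.0]]
force: [-0.3, -0.5, -1.4]
grip_width: 0.0113
grasp_force: 58.6
```

Request:
arm_command:
  increments:
    - [[0, 0, 0, 0, 0, 1, 0], [0, 0, 0, 0, 0, 1, 0], [0, 0, 0, 0, 0, 1, 0], [0, 0, 0, 0, 0, 1, 0], [0, 0, 0, 0, 0, 0.75, 0], [0.11, 0.131, 0, 0, 0, 0, 0], [0.11, 0.131, 0, 0, 0, 0, 0], [0, 0, 0, 0, 0, 0, 0]]

```text
clock: 23.32
tcp_pos: [0.4917, 0.2079, 0.1297]
eef_rot: [[0.999, 0.038, 0.001], [0.038, -0.999, -0.0], [0.001, 0.0, -1.0]]
force: [-0.6, 0.4, -2.1]
grip_width: 0.0111
grasp_force: 58.8
```

```bash
cat >> h.py <<'E'
def ang(s): return np.degrees(np.arctan2(s['eef_rot'][1,0],s['eef_rot'][0,0]))
E
python3 - <<'E'
from h import *
s=robot.state();im=snapshot('wrist');save('w7',im)
print(s['tcp_pos'],ang(s),s['grip_width'])
for q,z in [('carrier1_grip',s['tcp_pos'][2]+.0163),('carrier1_notch',s['tcp_pos'][2]-.0157),('old_carrier_grip',.058),('stage',0),('bay1_home',.058),('bay2_home',.058),('bay3_home',.058),('bay1_key',.026),('bay2_key',.026),('bay3_key',.026)]: near(q,z,st=s,pm=.3)
cv2.imwrite('pics/w7b.png',cv2.resize(im,(800,600))[:,:,::-1])
E
```

```text
[0.49165841 0.20789169 0.12967947] 2.178419585383014 0.011129918990113044
carrier1_grip 0.82 [246. 268.] [0.4917 0.2107 0.146 ]
carrier1_notch 0.72 [240. 152.] [0.5433 0.2164 0.114 ]
old_carrier_grip 0.77 [352.  92.] [0.5817 0.1383 0.058 ]
stage 0.46 [ 67. 186.] [0.4805 0.4122 0.    ]
bay1_home 0.86 [252.  84.] [0.5815 0.2114 0.058 ]
bay3_home 0.61 [439. 102.] [0.5842 0.0595 0.058 ]
bay3_home 0.31 [333.  28.] [0.6277 0.1552 0.058 ]
bay1_key 0.73 [240.  21.] [0.6352 0.2228 0.026 ]
bay2_key 0.86 [335.  28.] [0.6353 0.1452 0.026 ]
bay3_key 0.72 [414.  42.] [0.6362 0.0692 0.026 ]
bay3_key 0.7 [240.  24.] [0.6332 0.2233 0.026 ]
```

View pics/w7b.png

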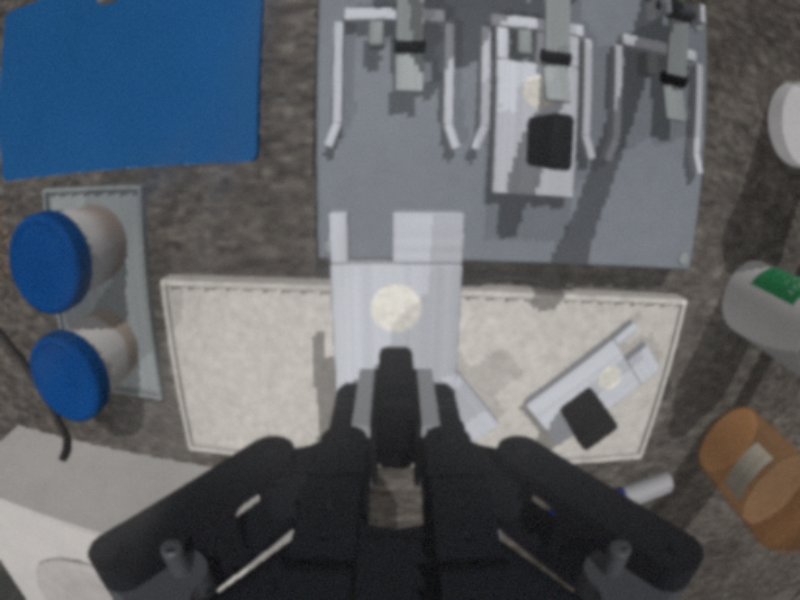

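The held carrier's notch is at (370,235), on the correct (left) side. Bay 1's rails are at (338,110) and (449,110), with its key at (375,30). I measure the bay line from the rails and the old carrier.

Run:
```python
from h import *
s=robot.state()
A=lambda p,z:atz('wrist',np.array(p)/1.5625,z,s)[:2]
for n,p,z in [('b1 Lrail bot',(338,118),.03),('b1 Lrail top',(339,30),.03),('b1 Rrail bot',(450,118),.03),('b1 Rrail top',(447,30),.03),('wall L',(350,14),.03),('wall R',(440,17),.03),('key1',(376,32),.035),
 ('b2 L',(484,125),.03),('b2 R',(588,128),.03),('b3L',(613,130),.03),('b3R',(698,140),.03),('old rl',(494,190),.03),('old rr',(572,196),.03),('old bartop',(550,140),.07),('stage fl',(319,262),.022),('stage fr',(689,266),.022),('hand fl',(347,212),s['tcp_pos'][2]-.0117),('hand fr',(463,213),s['tcp_pos'][2]-.0117),('handL',(331,380),s['tcp_pos'][2]-.0117)]: print(n,np.round(A(p,z),4))
O=np.array([.5985,.138]);a=np.radians(2.2);R=np.array([[np.cos(a),-np.sin(a)],[np.sin(a),np.cos(a)]])
for n,p in [('b1key',(36,85)),('home1',(-16,76)),('pre1',(-95,76)),('rail b L',(-10,102)),('rail b R',(-10,50)),('fl',(-85,117)),('fr',(-85,-117)),('wall',(45,76)),('old rear c',(-61,0))]: print(n,np.round(O+R@np.array(p)/1000,4))
```

```text
b1 Lrail bot [0.5864 0.2429]
b1 Lrail top [0.6335 0.2444]
b1 Rrail bot [0.5887 0.186 ]
b1 Rrail top [0.6357 0.1895]
wall L [0.6424 0.2391]
wall R [0.6426 0.1934]
key1 [0.6313 0.2252]
b2 L [0.5865 0.1682]
b2 R [0.5916 0.1103]
b3L [0.5927 0.0949]
b3R [0.5968 0.0351]
old rl [0.5527 0.1605]
old rr [0.5533 0.1162]
old bartop [0.5808 0.1454]
stage fl [0.5075 0.253 ]
stage fr [0.5175 0.0222]
hand fl [0.5505 0.2285]
hand fr [0.5519 0.1899]
handL [0.4872 0.2341]
b1key [0.6312 0.2243]
home1 [0.5796 0.2133]
pre1 [0.5007 0.2103]
rail b L [0.5846 0.2395]
rail b R [0.5866 0.1876]
fl [0.5091 0.2517]
fr [0.5181 0.0178]
wall [0.6405 0.2157]
old rear c [0.5375 0.1357]
```

Request:
arm_command:
  increments:
    - [[0, 0, 0.12, 0, 0, 0, 0], [0, 0, 0.1, 0, 0, 0, 0], [0, 0, 0.06, 0, 0, 0, 0], [0, 0, 0, 0, 0, 0, 0]]

```text
clock: 24.38
tcp_pos: [0.4891, 0.2101, 0.0447]
eef_rot: [[0.999, 0.042, -0.003], [0.042, -0.999, -0.0], [-0.003, 0.0, -1.0]]
force: [0.3, -0.4, -0.6]
grip_width: 0.011
grasp_force: 58.8
```

Run:
```python
from h import *
s=robot.state();im=snapshot('wrist');save('w8',im)
print(s['tcp_pos'],ang(s),s['grip_width'],s['force'])
for q,z in [('carrier1_grip',s['tcp_pos'][2]+.0163),('carrier1_notch',s['tcp_pos'][2]-.0157),('bay1_home',.058),('bay2_home',.058),('bay1_key',.026)]: near(q,z,st=s,pm=.3)
cv2.imwrite('pics/w8b.png',cv2.resize(im[:230,130:400],(800,681))[:600,:,::-1])
```

```text
[0.4891429  0.2100906  0.04470385] 2.401373722497583 0.010953113528584265 [ 0.3325427  -0.42501774 -0.61366762]
carrier1_grip 0.64 [253. 268.] [0.4891 0.2097 0.061 ]
bay1_home 0.87 [259.  74.] [0.581 0.211 0.058]
bay1_key 0.61 [256.  77.] [0.5816 0.2117 0.026 ]
```

View pics/w8b.png

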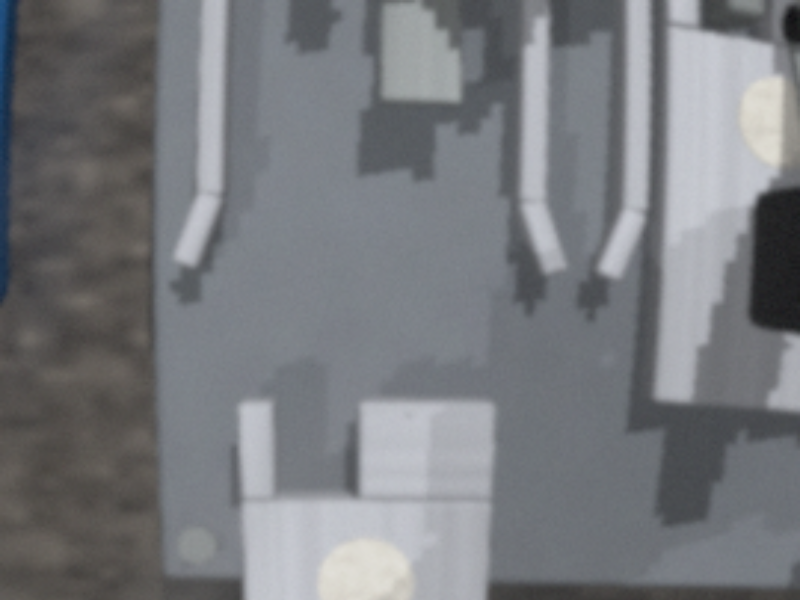

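Plate mid is at crop column 366 and the rail mid at 373, so the offset is about 1 mm to -y. I correct, lower and advance to the mouth.

Request:
arm_command:
  increments:
    - [[0, 0.003, 0.006, 0, 0, 0.03, 0], [0.03, 0, 0.006, 0, 0, 0, 0], [0.04, 0, 0, 0, 0, 0, 0], [0.04, 0, 0, 0, 0, 0, 0], [0.04, 0, 0, 0, 0, 0, 0], [0, 0, 0, 0, 0, 0, 0]]

```text
clock: 25.42
tcp_pos: [0.5357, 0.2109, 0.0419]
eef_rot: [[0.999, 0.039, 0.001], [0.039, -0.999, 0.0], [0.001, -0.0, -1.0]]
force: [-0.2, 0.2, -0.8]
grip_width: 0.0109
grasp_force: 58.8
```

Run:
```python
from h import *
s=robot.state();im=snapshot('wrist');save('w9',im)
print(s['tcp_pos'],ang(s),s['grip_width'],s['force'])
cv2.imwrite('pics/w9b.png',cv2.resize(im[:230,130:400],(800,681))[:600,:,::-1])
```

```text
[0.53568154 0.21094847 0.04187009] 2.2378569388241134 0.01087212981208918 [-0.2493333   0.15177652 -0.80330357]
```

View pics/w9b.png

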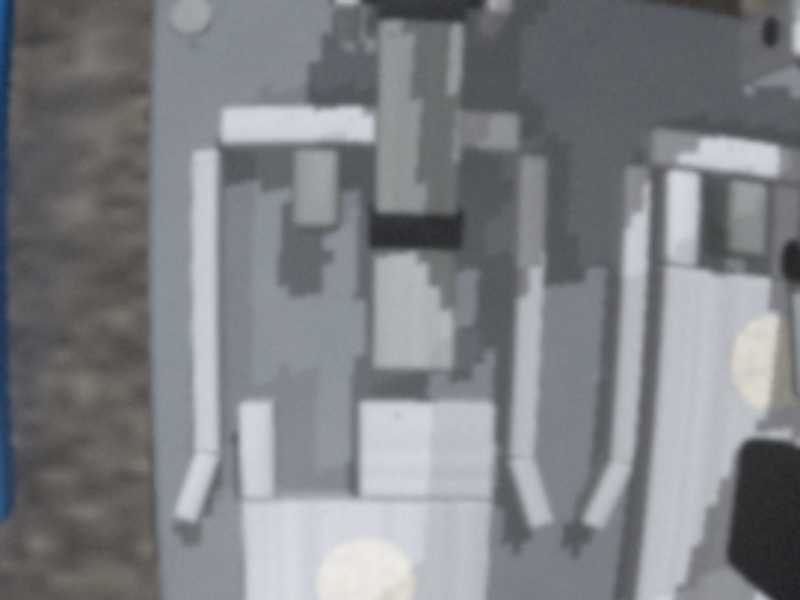

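The plate is centred between the rails and the notch (316) lines up with the key (316). I continue in.

Request:
arm_command:
  increments:
    - [[0.03, 0, 0, 0, 0, 0, 0], [0.03, 0, 0, 0, 0, 0, 0], [0.03, 0, 0, 0, 0, 0, 0], [0.03, 0, 0, 0, 0, 0, 0], [0, 0, 0, 0, 0, 0, 0]]

```text
clock: 26.1
tcp_pos: [0.5702, 0.2126, 0.0419]
eef_rot: [[0.999, 0.039, -0.003], [0.039, -0.999, -0.0], [-0.003, -0.0, -1.0]]
force: [-5.0, 0.5, 1.4]
grip_width: 0.0112
grasp_force: 59.1
```

Request:
arm_command:
  increments:
    - [[0.01, 0, 0, 0, 0, 0, 0], [0.01, 0, 0, 0, 0, 0, 0], [0, 0, 0, 0, 0, 0, 0]]

```text
clock: 26.48
tcp_pos: [0.5758, 0.2128, 0.0419]
eef_rot: [[0.999, 0.04, -0.003], [0.04, -0.999, -0.0], [-0.003, 0.0, -1.0]]
force: [-6.5, -0.2, 3.4]
grip_width: 0.0109
grasp_force: 59.5
```

Request:
arm_command:
  increments:
    - [[0.007, 0, 0, 0, 0, 0, 0], [0, 0, 0, 0, 0, 0, 0]]

```text
clock: 26.72
tcp_pos: [0.5777, 0.2129, 0.0419]
eef_rot: [[0.999, 0.04, -0.003], [0.04, -0.999, -0.0], [-0.004, 0.0, -1.0]]
force: [-6.8, 0.6, 3.0]
grip_width: 0.0108
grasp_force: 59.5
```

Request:
arm_command:
  increments:
    - [[0.007, 0, 0, 0, 0, 0, 0], [0, 0, 0, 0, 0, 0, 0]]

```text
clock: 26.98
tcp_pos: [0.5798, 0.213, 0.0419]
eef_rot: [[0.999, 0.04, -0.003], [0.04, -0.999, -0.0], [-0.003, 0.0, -1.0]]
force: [-6.9, -0.3, 2.3]
grip_width: 0.0109
grasp_force: 59.5
```

Request:
arm_command:
  increments:
    - [[0.007, 0, 0, 0, 0, 0, 0], [0, 0, 0, 0, 0, 0, 0]]

```text
clock: 27.22
tcp_pos: [0.5812, 0.2131, 0.042]
eef_rot: [[0.999, 0.04, -0.005], [0.04, -0.999, -0.0], [-0.005, 0.0, -1.0]]
force: [-10.3, -0.0, 6.2]
grip_width: 0.0112
grasp_force: 60.0
```

Run:
```python
from h import *
s=robot.state();im=snapshot('wrist');save('w10',im)
print(s['tcp_pos'],ang(s),s['grip_width'],s['force'])
cv2.imwrite('pics/w10b.png',cv2.resize(im[:230,130:400],(800,681))[:600,:,::-1])
```

```text
[0.58121998 0.21309116 0.04195102] 2.2689948273841516 0.011196581863391996 [-10.2688221   -0.04359647   6.16793058]
```

View pics/w10b.png

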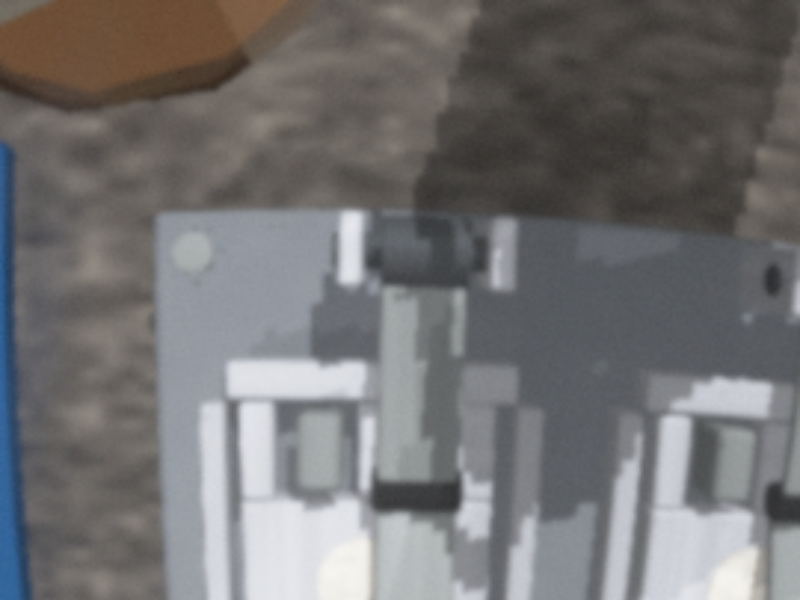

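The notch is over the key and the front is within a hair of the stop wall (row 402 against 398), with the finger on the plate. One last push, then release.

Request:
arm_command:
  increments:
    - [[0.007, 0, 0, 0, 0, 0, 0], [0.005, 0, 0, 0, 0, 0, 0], [0, 0, 0, 0, 0, 0, 0]]

```text
clock: 27.65
tcp_pos: [0.5814, 0.2133, 0.0422]
eef_rot: [[0.999, 0.04, -0.013], [0.04, -0.999, -0.001], [-0.013, 0.001, -1.0]]
force: [-27.1, -1.6, 17.6]
grip_width: 0.0109
grasp_force: 61.8
```

Request:
arm_command:
  increments:
    - [[-0.012, 0, 0, 0, 0, 0, 0], [0, 0, 0, 0, 0, 0, 0.5], [0, 0, 0, 0, 0, 0, 0.5], [0, 0, 0, 0, 0, 0, 0.5], [0, 0, -0.1, 0, 0, 0, 0.5], [0, 0, -0.2, 0, 0, 0, 0.5], [0, 0, -0.1, 0, 0, 0, 0.5], [0, 0, 0, 0, 0, 0, 0.5]]

```text
clock: 28.65
tcp_pos: [0.5841, 0.213, 0.1645]
eef_rot: [[0.999, 0.039, 0.005], [0.039, -0.999, 0.001], [0.005, -0.001, -1.0]]
force: [0.9, 0.0, -0.6]
grip_width: 0.0428
grasp_force: 0.0
```

Run:
```python
from h import *
s=robot.state();im=snapshot('wrist');save('w11',im)
print(s['tcp_pos'],ang(s),s['grip_width'],s['qpos'])
for q,z in [('carrier1_grip',.058),('carrier1_grip',.048),('carrier1_notch',.026)]: near(q,z,st=s,pm=.2)
t=snapshot('top')
for q,z in [('carrier1_grip',.048),('carrier1_notch',.016),('cup1_center',.034)]: near(q,z,cam='top',pm=.15)
```

```text
[0.58412427 0.21303295 0.16453808] 2.2520315467344987 0.04277491284824196 [ 9.14419911e+00  3.17674409e+01  6.86448041e+01 -7.35421112e-04
  7.92808365e+01  9.68922064e+01]
carrier1_grip 0.86 [251. 194.] [0.5806 0.2141 0.058 ]
carrier1_grip 0.86 [251. 194.] [0.5771 0.214  0.048 ]
carrier1_notch 0.71 [246. 129.] [0.6338 0.2213 0.026 ]
cup1_center 0.9 [144. 196.] [0.5194 0.4206 0.034 ]
cup1_center 0.65 [256. 158.] [0.6286 0.0693 0.034 ]
```

Request:
arm_command:
  increments:
    - [[-0.1406, 0.0976, 0, 0, 0, 0, 0.5], [-0.1406, 0.0976, 0, 0, 0, 0, 0.5], [-0.1406, 0.0976, 0, 0, 0, 0, 0.5], [-0.1406, 0.0976, 0, 0, 0, 0, 0.5], [0, 0, 0, 0, 0, 1, 0.5], [0, 0, 0, 0, 0, 1, 0.5], [0, 0, 0, 0, 0, 1, 0.5], [0, 0, 0, 0, 0, 1, 0.5]]

```text
clock: 30.05
tcp_pos: [0.419, 0.0892, 0.1619]
eef_rot: [[0.96, -0.28, -0.0], [-0.28, -0.96, 0.0], [-0.0, 0.0, -1.0]]
force: [-0.1, -0.2, 0.0]
grip_width: 0.0429
grasp_force: 0.0
```

Request:
arm_command:
  increments:
    - [[0, 0, 0, 0, 0, 1, 0.5], [0, 0, 0, 0, 0, 1, 0.5], [0, 0, 0, 0, 0, 1, 0.5], [0, 0, 0, 0, 0, 1, 0.5], [0, 0, 0, 0, 0, 1, 0.5], [0, 0, 0, 0, 0, 1, 0.5], [0, 0, 0, 0, 0, 1, 0.5], [0, 0, 0, 0, 0, 0, 0.5]]

```text
clock: 31.05
tcp_pos: [0.419, 0.0892, 0.1619]
eef_rot: [[0.668, -0.745, -0.0], [-0.745, -0.668, 0.0], [-0.0, 0.0, -1.0]]
force: [0.4, -0.5, -0.1]
grip_width: 0.0428
grasp_force: 0.0
```

Run:
```python
from h import *
s=robot.state();im=snapshot('wrist');save('w12',im)
print(s['tcp_pos'],ang(s),s['grip_width'],s['qpos'])
for q,z in [('carrier1_grip',.048),('carrier1_notch',.016)]: near(q,z,st=s,pm=.2)
for r in outline_of('wrist','carrier1_grip')[:3]:
    m=r['pixels']; ys,xs=np.nonzero(m);print(r['p'],r['pixel'],m.sum())
    # white plate pixels only
    w=np.array([atz('wrist',q,.02,s)[:2] for q in np.argwhere(m&(im.max(2)>120))[:,::-1]],np.float32)
    if len(w)>30: print(cv2.minAreaRect(w*1000))
cv2.imwrite('pics/w12b.png',cv2.resize(im[100:330,130:400],(800,681))[:600,:,::-1])
```

```text
[0.41898864 0.08924532 0.1618801 ] -48.123242835238706 0.04277128269546383 [-3.89570027e+00  1.39466390e+01  9.90748603e+01  1.29815514e-03
  6.69950678e+01  1.34227034e+02]
carrier1_grip 0.64 [ 52. 176.] [0.5854 0.2195 0.048 ]
carrier1_grip 0.38 [ 83. 304.] [0.4759 0.3504 0.048 ]
carrier1_notch 0.9 [ 37. 148.] [0.6363 0.2304 0.016 ]
0.96 [59.9, 164.0] 2546
((600.2103881835938, 220.93336486816406), (95.1380386352539, 60.391414642333984), 1.9273566007614136)
```

Run:
```python
from h import *
im=cv2.imread('pics/w12.png'); cv2.imwrite('pics/w12c.png',cv2.resize(im,(800,600)))
```

```text
(no output)
```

View pics/w12c.png

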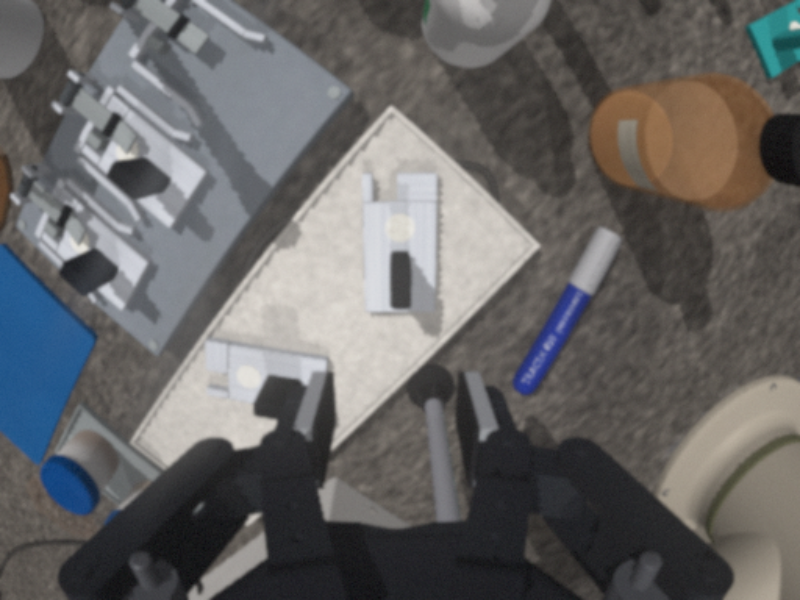

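The right carrier lies straight in the hand's frame: plate columns 363–438, rows 175–312, bar at (400,280), notch up-left. Computing its offset.

Run:
```python
from h import *
s=robot.state(); R=s['eef_rot'];t=s['tcp_pos']
A=lambda p,z:(R.T@(atz('wrist',np.array(p)/1.5625,z,s)-t))
for p,z in [((363,312),.02),((437,312),.02),((363,180),.02),((437,175),.02),((400,253),.06),((400,305),.03)]: print(p,np.round(A(p,z),4))
```

```text
(363, 312) [-0.0224 -0.0206  0.142 ]
(437, 312) [-0.0225  0.0278  0.142 ]
(363, 180) [ 0.0629 -0.019   0.142 ]
(437, 175) [0.066  0.0258 0.142 ]
(400, 253) [0.0265 0.003  0.102 ]
(400, 305) [-0.014   0.0034  0.132 ]
```

Request:
arm_command:
  increments:
    - [[0.018, 0.008, 0.1, 0, 0, 0, 0.5], [0, 0, 0.12, 0, 0, 0, 0.5], [0, 0, 0.12, 0, 0, 0, 0.5], [0, 0, 0.07, 0, 0, 0, 0.5], [0, 0, 0.03, 0, 0, 0, 0.5], [0, 0, 0, 0, 0, 0, 0.5], [0, 0, 0, 0, 0, 0, 0], [0, 0, 0, 0, 0, 0, 0]]

```text
clock: 32.25
tcp_pos: [0.4213, 0.0836, 0.0309]
eef_rot: [[0.667, -0.745, 0.002], [-0.745, -0.667, -0.0], [0.001, -0.001, -1.0]]
force: [-0.9, -0.6, -0.4]
grip_width: 0.0111
grasp_force: 58.5
```

Request:
arm_command:
  increments:
    - [[0, 0, 0, 0, 0, 0, 0], [0, 0, 0, 0, 0, 0, 0], [0, 0, 0, 0, 0, 0, 0], [0, 0, 0, 0, 0, 0, 0], [0, 0, -0.15, 0, 0, 0, 0], [0, 0, -0.18, 0, 0, 0, 0], [0, 0, 0, 0, 0, 0, 0]]

```text
clock: 33.12
tcp_pos: [0.4224, 0.0836, 0.1322]
eef_rot: [[0.667, -0.745, 0.008], [-0.745, -0.667, -0.001], [0.006, -0.005, -1.0]]
force: [0.0, -0.4, -2.3]
grip_width: 0.0113
grasp_force: 59.2
```

Request:
arm_command:
  increments:
    - [[0, 0, 0, 0, 0, -1, 0], [0, 0, 0, 0, 0, -1, 0], [0, 0, 0, 0, 0, -1, 0], [0, 0, 0, 0, 0, -1, 0], [0, 0, 0, 0, 0, -1, 0], [0, 0, 0, 0, 0, -1, 0], [0, 0, 0, 0, 0, -1, 0], [0, 0, 0, 0, 0, -1, 0]]

```text
clock: 34.12
tcp_pos: [0.4201, 0.0837, 0.1278]
eef_rot: [[0.98, -0.197, -0.002], [-0.197, -0.98, 0.0], [-0.002, 0.0, -1.0]]
force: [-0.6, -0.3, -1.7]
grip_width: 0.0115
grasp_force: 59.0
```

Request:
arm_command:
  increments:
    - [[0, 0, 0, 0, 0, -1, 0], [0, 0, 0, 0, 0, -1, 0], [0, 0, 0, 0, 0, -1, 0], [0.122, 0.047, 0, 0, 0, 0, 0], [0.122, 0.047, 0, 0, 0, 0, 0], [0, 0, 0.14, 0, 0, 0, 0], [0, 0, 0.14, 0, 0, 0, 0], [0, 0, 0, 0, 0, 0, 0]]

```text
clock: 35.12
tcp_pos: [0.4934, 0.0584, 0.0426]
eef_rot: [[0.999, 0.039, -0.006], [0.039, -0.999, 0.001], [-0.006, -0.001, -1.0]]
force: [0.3, 0.4, -0.8]
grip_width: 0.0107
grasp_force: 61.3
```

```bash
cat >> h.py <<'E'
def w2c(p): return np.array(p)
def stg(xy,O=(.5985,.138),a=2.2):
    a=np.radians(a); d=np.array(xy)[:2]-O; return np.round(1000*np.array([d[0]*np.cos(a)+d[1]*np.sin(a),-d[0]*np.sin(a)+d[1]*np.cos(a)]),1)
E
python3 - <<'E'
from h import *
s=robot.state();im=snapshot('wrist');save('w13',im)
print(s['tcp_pos'],ang(s),s['grip_width'],s['force'],stg(s['tcp_pos']))
for q,z in [('carrier1_grip',s['tcp_pos'][2]+.0163),('carrier1_notch',s['tcp_pos'][2]-.0157),('bay3_home',.058),('bay3_key',.026)]: near(q,z,st=s,pm=.3)
# profile along rows: plate in hand and rails in crop coords
g=cv2.cvtColor(im,cv2.COLOR_RGB2GRAY)
c=lambda r:int(r/2.963)
for r in (60,120,180,420,470): print(r,g[c(r),195:310].tolist())
E
```

```text
[0.49337015 0.05840326 0.04256691] 2.2472193452409743 0.010653684991604 [ 0.33372154  0.3665981  -0.78065465] [-108.1  -75.5]
carrier1_notch 0.63 [16. 24.] [0.6326 0.2177 0.0269]
bay3_home 0.94 [254.  76.] [0.5846 0.0609 0.058 ]
60 [118, 153, 190, 205, 205, 206, 196, 177, 147, 126, 105, 95, 93, 85, 84, 84, 85, 86, 85, 84, 86, 85, 83, 88, 89, 93, 96, 94, 97, 97, 97, 96, 96, 96, 98, 98, 94, 95, 95, 97, 97, 99, 101, 115, 127, 137, 138, 140, 137, 138, 138, 138, 139, 139, 140, 134, 133, 136, 129, 113, 99, 98, 103, 128, 154, 173, 176, 177, 180, 182, 182, 182, 182, 184, 184, 183, 185, 186, 188, 186, 183, 184, 184, 182, 184, 184, 185, 187, 188, 182, 159, 135, 127, 131, 128, 129, 130, 129, 128, 128, 131, 127, 126, 127, 124, 128, 122, 113, 102, 101, 111, 127, 165, 194, 208]
120 [137, 144, 142, 144, 146, 144, 147, 141, 132, 117, 100, 92, 90, 85, 86, 85, 85, 86, 84, 85, 84, 85, 87, 90, 93, 98, 97, 96, 96, 96, 96, 94, 96, 97, 103, 119, 131, 137, 139, 139, 137, 141, 137, 140, 139, 139, 139, 141, 141, 139, 138, 140, 141, 140, 140, 139, 138, 133, 114, 103, 99, 97, 97, 100, 96, 100, 100, 96, 99, 97, 
[... 1236 characters left out ...]
, 193, 197, 196, 195, 193, 196, 195, 194, 193, 192, 188, 169, 145, 136, 132, 129, 129, 131, 132, 130, 131, 130, 132, 132]
470 [124, 139, 142, 142, 142, 143, 142, 144, 143, 143, 133, 115, 108, 118, 146, 185, 206, 212, 211, 210, 206, 206, 206, 202, 194, 183, 160, 139, 133, 134, 136, 137, 135, 136, 136, 138, 134, 137, 138, 138, 136, 138, 133, 134, 136, 138, 134, 136, 134, 128, 114, 104, 99, 101, 110, 140, 175, 197, 207, 207, 209, 209, 210, 210, 210, 209, 212, 208, 208, 213, 210, 209, 211, 208, 206, 200, 190, 187, 189, 188, 189, 188, 190, 192, 188, 189, 190, 190, 189, 189, 189, 189, 187, 190, 189, 190, 188, 188, 189, 189, 183, 169, 149, 136, 132, 129, 132, 132, 130, 132, 132, 132, 131, 131, 129]
```

Request:
arm_command:
  increments:
    - [[0, 0.0025, 0.005, 0, 0, 0, 0], [0.04, 0, 0, 0, 0, 0, 0], [0.04, 0, 0, 0, 0, 0, 0], [0.04, 0, 0, 0, 0, 0, 0], [0.04, 0, 0, 0, 0, 0, 0], [0, 0, 0, 0, 0, 0, 0]]

```text
clock: 36.12
tcp_pos: [0.5436, 0.0595, 0.0432]
eef_rot: [[0.999, 0.039, -0.0], [0.039, -0.999, 0.0], [-0.0, -0.0, -1.0]]
force: [0.3, -0.2, -1.1]
grip_width: 0.011
grasp_force: 61.3
```

Run:
```python
from h import *
s=robot.state();im=snapshot('wrist');save('w14',im)
print(s['tcp_pos'],ang(s),s['grip_width'],s['force'],stg(s['tcp_pos']))
g=cv2.cvtColor(im,cv2.COLOR_RGB2GRAY).astype(int)
for r in (142,158,100):
    row=g[r,185:325]; d=np.diff(row); print(r,[(185+i,int(d[i])) for i in range(len(d)) if abs(d[i])>18])
```

```text
[0.54361302 0.05949725 0.04321552] 2.262456418364557 0.010995032301932238 [ 0.31032088 -0.20667445 -1.06406731] [-57.9 -76.3]
142 [(208, 29), (249, 19), (250, 30), (296, -28), (297, -39), (298, -22), (301, 19), (302, 32), (303, 21), (310, -26), (311, -20)]
158 [(208, 19), (209, 21), (249, 29), (250, 37), (251, 23), (295, -22), (296, -36), (297, -27), (300, 21), (301, 29), (302, 22), (309, -25), (310, -22)]
100 [(195, 43), (196, 20), (203, -31), (204, -34), (256, 32), (257, 29), (282, -20), (283, -22), (303, 24), (304, 33), (305, 25), (312, -25)]
```

Request:
arm_command:
  increments:
    - [[0, 0, 0.006, 0, 0, 0, 0], [0.03, 0, 0, 0, 0, 0, 0], [0.03, 0, 0, 0, 0, 0, 0], [0.03, 0, 0, 0, 0, 0, 0], [0.02, 0, 0, 0, 0, 0, 0], [0, 0, 0, 0, 0, 0, 0]]

```text
clock: 36.92
tcp_pos: [0.5763, 0.0608, 0.0412]
eef_rot: [[0.999, 0.039, -0.0], [0.039, -0.999, 0.0], [-0.0, -0.0, -1.0]]
force: [-1.5, 0.8, -6.2]
grip_width: 0.0112
grasp_force: 60.7
```

Request:
arm_command:
  increments:
    - [[0.01, 0, 0, 0, 0, 0, 0], [0.007, 0, 0, 0, 0, 0, 0], [0, 0, 0, 0, 0, 0, 0]]

```text
clock: 37.3
tcp_pos: [0.5814, 0.0609, 0.0417]
eef_rot: [[0.999, 0.039, 0.0], [0.039, -0.999, -0.0], [0.0, 0.0, -1.0]]
force: [-1.5, -0.2, -6.3]
grip_width: 0.011
grasp_force: 60.7
```

Request:
arm_command:
  increments:
    - [[0.007, 0, 0, 0, 0, 0, 0], [0, 0, 0, 0, 0, 0, 0]]

```text
clock: 37.55
tcp_pos: [0.5835, 0.0611, 0.0417]
eef_rot: [[0.999, 0.039, 0.0], [0.039, -0.999, 0.0], [0.0, -0.0, -1.0]]
force: [-2.0, -0.2, -6.7]
grip_width: 0.0112
grasp_force: 60.7
```

Request:
arm_command:
  increments:
    - [[0.007, 0, 0.002, 0, 0, 0, 0], [0, 0, 0.002, 0, 0, 0, 0]]

```text
clock: 37.8
tcp_pos: [0.5838, 0.0612, 0.0409]
eef_rot: [[0.999, 0.039, -0.004], [0.039, -0.999, 0.0], [-0.004, -0.0, -1.0]]
force: [-11.8, -0.5, 5.4]
grip_width: 0.0108
grasp_force: 62.4
```

Request:
arm_command:
  increments:
    - [[0.007, 0, 0, 0, 0, 0, 0], [0, 0, 0, 0, 0, 0, 0]]

```text
clock: 38.05
tcp_pos: [0.5842, 0.0613, 0.0406]
eef_rot: [[0.999, 0.04, -0.008], [0.04, -0.999, -0.0], [-0.008, -0.0, -1.0]]
force: [-17.5, -1.3, 5.2]
grip_width: 0.0106
grasp_force: 62.4
```

Request:
arm_command:
  increments:
    - [[0.007, 0, 0, 0, 0, 0, 0], [0, 0, 0, 0, 0, 0, 0]]

```text
clock: 38.3
tcp_pos: [0.5844, 0.0614, 0.0405]
eef_rot: [[0.999, 0.04, -0.013], [0.04, -0.999, -0.0], [-0.013, -0.0, -1.0]]
force: [-25.5, -3.0, 10.7]
grip_width: 0.0107
grasp_force: 63.2
```

Run:
```python
from h import *
im=snapshot('wrist');save('w15',im)
g=cv2.cvtColor(im,cv2.COLOR_RGB2GRAY).astype(int); g2=cv2.cvtColor(cv2.imread('pics/w10.png'),cv2.COLOR_BGR2GRAY).astype(int)
for c in (215,217,270,290):
    for n,h in (('now',g),('bay1',g2)): print(c,n,h[112:172:2,c].tolist())
```

```text
215 now [152, 149, 137, 138, 154, 209, 226, 226, 226, 226, 221, 195, 199, 226, 226, 224, 224, 223, 220, 207, 164, 161, 162, 162, 162, 163, 161, 163, 158, 147]
215 bay1 [157, 152, 146, 143, 155, 210, 223, 226, 225, 224, 219, 182, 213, 228, 226, 227, 227, 227, 225, 225, 226, 225, 224, 225, 223, 223, 222, 219, 198, 220]
217 now [152, 148, 136, 136, 154, 211, 227, 226, 228, 225, 221, 192, 199, 223, 196, 179, 181, 179, 176, 172, 161, 159, 159, 157, 163, 159, 159, 160, 158, 147]
217 bay1 [153, 153, 146, 144, 156, 211, 223, 226, 225, 224, 220, 186, 211, 226, 226, 224, 226, 226, 224, 224, 222, 224, 222, 224, 222, 222, 222, 219, 197, 219]
270 now [170, 168, 169, 166, 161, 153, 152, 155, 154, 154, 153, 153, 155, 155, 155, 154, 158, 155, 158, 156, 155, 155, 157, 155, 156, 149, 97, 67, 64, 60]
270 bay1 [133, 133, 130, 133, 134, 149, 158, 154, 154, 153, 155, 157, 156, 153, 152, 152, 156, 155, 155, 152, 148, 148, 150, 147, 149, 117, 63, 62, 59, 56]
290 now [93, 91, 106, 129, 135, 139, 180, 203, 207, 208, 206, 197, 179, 208, 209, 211, 209, 208, 207, 208, 206, 210, 211, 207, 203, 205, 207, 207, 198, 191]
290 bay1 [93, 95, 94, 94, 91, 107, 131, 136, 134, 134, 135, 135, 127, 134, 135, 137, 133, 133, 136, 136, 137, 137, 137, 137, 139, 151, 197, 199, 184, 205]
```

Request:
arm_command:
  increments:
    - [[-0.014, 0, 0, 0, 0, 0, 0], [0, 0, 0, 0, 0, 0, 0.5], [0, 0, 0, 0, 0, 0, 0.5], [0, 0, 0, 0, 0, 0, 0.5], [0, 0, -0.1, 0, 0, 0, 0.5], [0, 0, -0.2, 0, 0, 0, 0.5], [0, 0, -0.06, 0, 0, 0, 0.5], [0, 0, 0, 0, 0, 0, 0.5]]

```text
clock: 39.35
tcp_pos: [0.5862, 0.0611, 0.1499]
eef_rot: [[0.999, 0.039, 0.004], [0.039, -0.999, -0.0], [0.004, 0.001, -1.0]]
force: [1.0, -0.3, -0.3]
grip_width: 0.0427
grasp_force: 0.0
```

Request:
arm_command:
  increments:
    - [[0, -0.13, 0, 0, 0, 0, 0.5], [0, -0.123, 0, 0, 0, 0, 0.5], [0, 0, 0, 0, 0, 0, 0.5]]

```text
clock: 39.72
tcp_pos: [0.5816, 0.1389, 0.1469]
eef_rot: [[0.999, 0.042, -0.002], [0.042, -0.999, 0.0], [-0.002, -0.0, -1.0]]
force: [-0.4, 0.0, 0.0]
grip_width: 0.0428
grasp_force: 0.0
```

Run:
```python
from h import *
s=robot.state();im=snapshot('wrist');save('w16',im)
print(s['tcp_pos'],ang(s),s['grip_width'],s['force'],stg(s['tcp_pos']))
for q,z in [('carrier1_grip',.058),('carrier1_notch',.026),('old_carrier_grip',.058)]: near(q,z,st=s,pm=.2)
t=snapshot('top'); near('cup1_center',.034,cam='top')
```

```text
[0.5816292  0.13890001 0.14690556] 2.4279258123221084 0.042794958537999014 [-0.4325562   0.00692011  0.02310395] [-16.8   1.5]
carrier1_grip 0.83 [164. 194.] [0.5801 0.2132 0.058 ]
carrier1_notch 0.64 [164. 127.] [0.6332 0.2212 0.026 ]
old_carrier_grip 0.66 [253. 192.] [0.5856 0.1381 0.058 ]
cup1_center 0.84 [148. 198.] [0.5099 0.4083 0.034 ]
```

Request:
arm_command:
  increments:
    - [[0, 0, 0.15, 0, 0, 0, 0.5], [0, 0, 0.13, 0, 0, 0, 0.5], [0, 0, 0.08, 0, 0, 0, 0.5], [0, 0, 0, 0, 0, 0, 0.5], [0, 0, 0, 0, 0, 0, 0], [0, 0, 0, 0, 0, 0, 0], [0, 0, 0, 0, 0, 0, 0], [0, 0, 0, 0, 0, 0, 0]]

```text
clock: 41.02
tcp_pos: [0.5832, 0.1368, 0.042]
eef_rot: [[0.999, 0.039, 0.003], [0.039, -0.999, -0.0], [0.003, 0.0, -1.0]]
force: [-1.0, -1.5, 7.0]
grip_width: 0.0108
grasp_force: 59.7
```

Request:
arm_command:
  increments:
    - [[0, 0, 0, 0, 0, 0, 0], [0, 0, 0, 0, 0, 0, 0], [-0.02, 0, 0, 0, 0, 0, 0], [-0.03, 0, 0, 0, 0, 0, 0], [-0.03, 0, 0, 0, 0, 0, 0], [0, 0, 0, 0, 0, 0, 0]]

```text
clock: 41.78
tcp_pos: [0.5591, 0.136, 0.042]
eef_rot: [[0.999, 0.039, 0.003], [0.039, -0.999, 0.0], [0.003, 0.0, -1.0]]
force: [-0.4, -1.8, 7.3]
grip_width: 0.0107
grasp_force: 59.8
```

Request:
arm_command:
  increments:
    - [[-0.05, 0, 0, 0, 0, 0, 0], [-0.05, 0, 0, 0, 0, 0, 0], [-0.05, 0, 0, 0, 0, 0, 0], [-0.05, 0, 0, 0, 0, 0, 0], [0, 0, -0.1, 0, 0, 0, 0], [0, 0, -0.15, 0, 0, 0, 0], [0, 0, -0.08, 0, 0, 0, 0], [0, 0, 0, 0, 0, 0, 0]]

```text
clock: 42.78
tcp_pos: [0.4989, 0.1338, 0.141]
eef_rot: [[0.999, 0.04, 0.003], [0.04, -0.999, 0.0], [0.003, -0.0, -1.0]]
force: [0.1, 0.8, -1.0]
grip_width: 0.0107
grasp_force: 58.6
```

Request:
arm_command:
  increments:
    - [[-0.0646, -0.141, 0, 0, 0, 0, 0], [-0.0646, -0.141, 0, 0, 0, 0, 0], [-0.0646, -0.141, 0, 0, 0, 0, 0], [-0.0646, -0.141, 0, 0, 0, 0, 0], [0, 0, 0, 0, 0, 0, 0], [0, 0, 0, 0, 0, 0, 0]]

```text
clock: 43.52
tcp_pos: [0.4141, 0.2992, 0.1385]
eef_rot: [[0.999, 0.04, -0.002], [0.04, -0.999, -0.001], [-0.002, 0.001, -1.0]]
force: [-0.3, 0.1, -1.4]
grip_width: 0.0111
grasp_force: 58.8
```

Run:
```python
from h import *
s=robot.state();im=snapshot('wrist');save('w17',im)
print(s['tcp_pos'],ang(s),s['grip_width'],s['force'])
t=snapshot('top');save('top17',t)
cv2.imwrite('pics/m17.png',np.hstack([cv2.resize(im,(480,360)),cv2.resize(t[130:270,140:300],(320,280)) if 0 else cv2.resize(t[140:260,145:290],(320,360))])[:,:,::-1])
for q,z in [('carrier1_grip',.048),('carrier1_notch',.016)]: near(q,z,st=s,pm=.2)
```

```text
[0.41405794 0.29921381 0.13854951] 2.274240856992439 0.011087449188708395 [-0.26768997  0.08287082 -1.44003667]
```

View pics/m17.png

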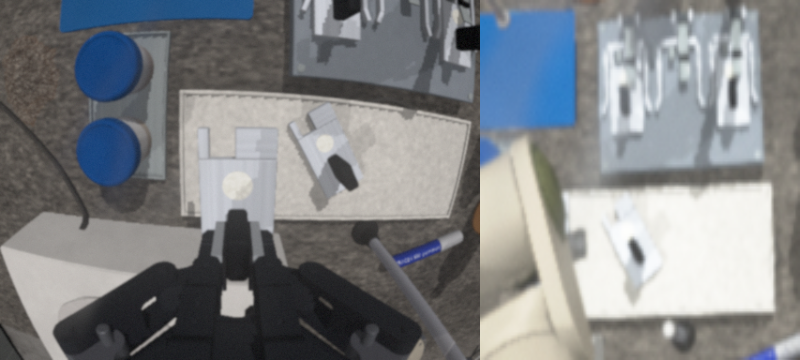

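Bays 1 and 3 are filled, bay 2 is empty, and the middle carrier is still at its place (right inset (632,248)). The old carrier hangs over the free left part of the tray, so I lay it down.

Request:
arm_command:
  increments:
    - [[0, 0, 0.12, 0, 0, 0, 0], [0, 0, 0.12, 0, 0, 0, 0], [0, 0, 0.08, 0, 0, 0, 0], [0, 0, 0.038, 0, 0, 0, 0], [0, 0, 0, 0, 0, 0, 0], [0, 0, 0, 0, 0, 0, 0.4], [0, 0, 0, 0, 0, 0, 0.4], [0, 0, 0, 0, 0, 0, 0.4]]

```text
clock: 44.72
tcp_pos: [0.4145, 0.2997, 0.0323]
eef_rot: [[0.999, 0.039, 0.0], [0.039, -0.999, 0.0], [0.0, -0.0, -1.0]]
force: [0.6, -0.4, 0.3]
grip_width: 0.0342
grasp_force: 0.0
```

Request:
arm_command:
  increments:
    - [[0, 0, -0.1, 0, 0, 0, 0.4], [0, 0, -0.2, 0, 0, 0, 0.4], [0, 0, -0.15, 0, 0, 0, 0.4], [0.02, 0.166, 0, 0, 0, 0, 0.5], [0.02, 0.166, 0, 0, 0, 0, 0.5], [0, 0, 0, 0, 0, -1, 0.5], [0, 0, 0, 0, 0, -1, 0.5], [0, 0, 0, 0, 0, -1, 0.5]]

```text
clock: 45.72
tcp_pos: [0.4302, 0.2004, 0.1673]
eef_rot: [[0.961, 0.278, 0.0], [0.278, -0.961, 0.0], [0.0, 0.0, -1.0]]
force: [1.0, -0.3, -0.5]
grip_width: 0.0427
grasp_force: 0.0
```

Request:
arm_command:
  increments:
    - [[0, 0, 0, 0, 0, -1, 0.5], [0, 0, 0, 0, 0, -1, 0.5], [0, 0, 0, 0, 0, -1, 0.5], [0, 0, 0, 0, 0, -1, 0.5], [0, 0, 0, 0, 0, -1, 0.5], [0, 0, 0, 0, 0, -0.4, 0.5], [0, 0, 0, 0, 0, 0, 0.5]]

```text
clock: 46.6
tcp_pos: [0.4302, 0.2006, 0.1672]
eef_rot: [[0.758, 0.652, 0.0], [0.652, -0.758, 0.0], [0.0, 0.0, -1.0]]
force: [-0.5, -0.9, -0.2]
grip_width: 0.0427
grasp_force: 0.0
```

Run:
```python
from h import *
s=robot.state();im=snapshot('wrist');save('w18',im);R=s['eef_rot'];t=s['tcp_pos']
print(t,ang(s),s['grip_width'],s['force'])
for q,z in [('carrier1_grip',.048),('carrier1_notch',.016),('old_carrier_grip',.048)]: near(q,z,st=s,pm=.2)
# plate: bright bluish-white pixels below the hand; min-area rect in tool frame at z=.02
h=cv2.cvtColor(im,cv2.COLOR_RGB2HSV).astype(int); b=(im[...,2].astype(int)-im[...,0]>2)&(h[...,2]>165)
n,l,sa,c=cv2.connectedComponentsWithStats(cv2.morphologyEx(b.astype(np.uint8),cv2.MORPH_OPEN,np.ones((3,3),np.uint8)))
for i in range(1,n):
    if sa[i,4]>300:
        w=np.array([(R.T@(atz('wrist',q,.02,s)-t))[:2] for q in np.argwhere(l==i)[:,::-1]],np.float32)*1000
        print(sa[i],np.round(c[i]),cv2.minAreaRect(w))
cv2.imwrite('pics/w18b.png',cv2.resize(im,(800,600))[:,:,::-1])
```

```text
[0.43019181 0.20062208 0.16715288] 40.7145339447783 0.04273639963555097 [-0.47467714 -0.86355399 -0.15459868]
carrier1_grip 0.66 [354.  54.] [0.5814 0.2118 0.048 ]
carrier1_notch 0.9 [373.  15.] [0.6399 0.2197 0.016 ]
carrier1_notch 0.33 [461. 120.] [0.6414 0.0619 0.016 ]
old_carrier_grip 0.22 [455. 166.] [0.5882 0.0503 0.048 ]
[ 312    1   59   65 1024] [343.  35.] ((143.9065704345703, 92.99810791015625), (90.93372344970703, 21.634601593017578), 39.114437103271484)
[332  51  45  41 599] [352.  73.] ((113.58717346191406, 102.20331573486328), (54.55708312988281, 20.48069190979004), 41.42212677001953)Traceback (most recent call last):
  File "<stdin>", line 10, in <module>
  File "h.py", line 12, in atz
    o,d=ray(cam,px,st);return o+d*(z-o[2])/d[2]
        ~~~^^^^^^^^^^^
  File "h.py", line 5, in ray
    c=calibration(cam); K=np.array(c['mtx']); u=(np.array(px)-K[:2,2])/[K[0,0],K[1,1]]
ValueError: time passes only in moves, steps and waits
```

Run:
```python
import cv2
cv2.imwrite('pics/w18b.png',cv2.resize(cv2.imread('pics/w18.png'),(800,600)))
```

```text
(no output)
```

View pics/w18b.png

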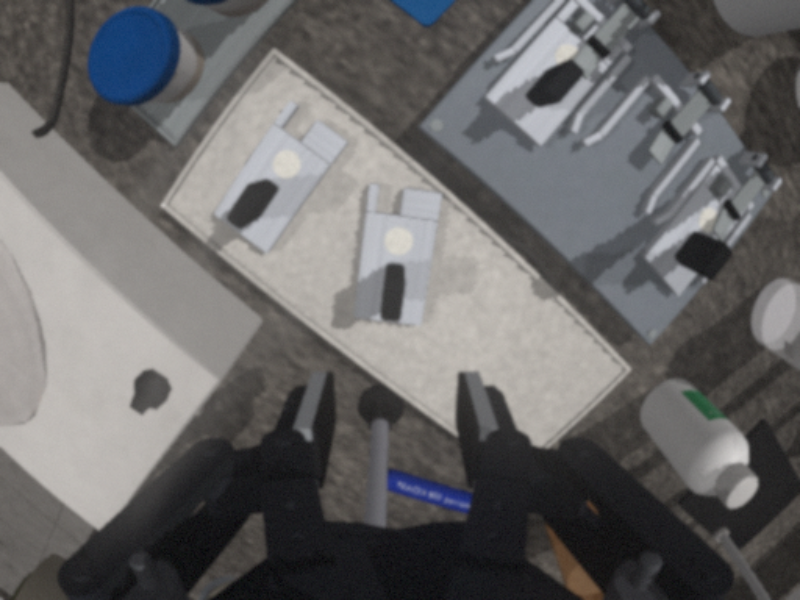

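The old carrier lies flat on the tray at (275,190). The target carrier has corners (357,320), (420,325), (441,192) and (367,187), bar (394,290), and is turned about 4° from the hand.

```bash
sed -i '2a import functools; calibration=functools.lru_cache(None)(calibration)' h.py
python3 - <<'E'
from h import *
s=robot.state(); R=s['eef_rot'];t=s['tcp_pos']
A=lambda p,z:(R.T@(atz('wrist',np.array(p)/1.5625,z,s)-t))[:2]
P=[A(p,.02) for p in [(357,320),(421,325),(440,192),(367,187)]]
for p in P: print(np.round(p*1000,1))
c=sum(P)/4; f=(P[2]+P[3]-P[0]-P[1])/2; f1=P[3]-P[0];f2=P[2]-P[1]
print(c,np.linalg.norm(f),[np.degrees(np.arctan2(v[1],v[0])) for v in (f,f1,f2)],'grip',c-.016*f/np.linalg.norm(f))
print('bar base',A((392,320),.03))
print(ang(s),t)
E
```

```text
[-31.2 -24.9]
[-34.8  18. ]
[54.  28.5]
[ 57.  -16.7]
[0.01126565 0.0012384 ] 0.08899210735423108 [np.float64(6.03388763012694), np.float64(5.301829583283691), np.float64(6.75911231973916)] grip [-0.0046457  -0.00044347]
bar base [-0.02716783 -0.00138334]
40.721515274230704 [0.43022713 0.20061364 0.16712478]
```

The carrier was nudged about 25 mm from its earlier spot; I use the new position.

Request:
arm_command:
  increments:
    - [[-0.0155, -0.0015, 0, 0, 0, 0, 0.5], [0, 0, 0.1, 0, 0, 0.65, 0.5], [0, 0, 0.12, 0, 0, 0.65, 0.5], [0, 0, 0.12, 0, 0, 0, 0.5], [0, 0, 0.08, 0, 0, 0, 0.5], [0, 0, 0.037, 0, 0, 0, 0.5], [0, 0, 0, 0, 0, 0, 0.5], [0, 0, 0, 0, 0, 0, 0]]

```text
clock: 47.8
tcp_pos: [0.4269, 0.198, 0.0309]
eef_rot: [[0.821, 0.571, 0.002], [0.571, -0.821, 0.0], [0.002, 0.001, -1.0]]
force: [0.6, -0.1, -0.2]
grip_width: 0.0256
grasp_force: 0.0
```

Request:
arm_command:
  increments:
    - [[0, 0, 0, 0, 0, 0, 0], [0, 0, 0, 0, 0, 0, 0], [0, 0, 0, 0, 0, 0, 0], [0, 0, 0, 0, 0, 0, 0], [0, 0, 0, 0, 0, 0, 0], [0, 0, -0.15, 0, 0, 0, 0], [0, 0, -0.18, 0, 0, 0, 0], [0, 0, 0, 0, 0, 0, 0]]

```text
clock: 48.8
tcp_pos: [0.428, 0.1983, 0.1325]
eef_rot: [[0.821, 0.571, 0.008], [0.571, -0.821, 0.002], [0.007, 0.003, -1.0]]
force: [-0.4, 0.9, -0.9]
grip_width: 0.0112
grasp_force: 58.8
```

Request:
arm_command:
  increments:
    - [[0, 0, 0, 0, 0, 1, 0], [0, 0, 0, 0, 0, 1, 0], [0, 0, 0, 0, 0, 1, 0], [0, 0, 0, 0, 0, 1, 0], [0, 0, 0, 0, 0, 1, 0], [0, 0, 0, 0, 0, 1, 0], [0, 0, 0, 0, 0, 1, 0], [0, 0, 0, 0, 0, 0.11, 0]]

```text
clock: 49.8
tcp_pos: [0.4259, 0.1978, 0.1283]
eef_rot: [[0.999, 0.039, -0.001], [0.039, -0.999, -0.0], [-0.001, 0.0, -1.0]]
force: [0.6, -0.5, -1.3]
grip_width: 0.0111
grasp_force: 58.6
```

Request:
arm_command:
  increments:
    - [[0.105, 0.111, 0, 0, 0, 0, 0], [0.105, 0.111, 0, 0, 0, 0, 0], [0, 0, 0.14, 0, 0, 0, 0], [0, 0, 0.14, 0, 0, 0, 0], [0, 0, 0, 0, 0, 0, 0], [0, 0, 0, 0, 0, 0, 0]]

```text
clock: 50.55
tcp_pos: [0.4923, 0.1339, 0.046]
eef_rot: [[0.999, 0.039, 0.001], [0.039, -0.999, 0.0], [0.001, 0.0, -1.0]]
force: [0.3, 0.3, -1.5]
grip_width: 0.0111
grasp_force: 60.4
```

```bash
cat >> h.py <<'E'
def edges(im,rows,lo=185,hi=330,th=18):
    g=cv2.cvtColor(im,cv2.COLOR_RGB2GRAY).astype(int)
    for r in rows:
        d=np.diff(g[r,lo:hi]); print(r,[(lo+i,int(d[i])) for i in range(len(d)) if abs(d[i])>th])
E
python3 - <<'E'
from h import *
s=robot.state();im=snapshot('wrist');save('w19',im)
print(s['tcp_pos'],ang(s),s['grip_width'],s['force'],stg(s['tcp_pos']))
edges(im,(20,40,60,142,158))
E
```

```text
[0.49233949 0.13393266 0.04598996] 2.2577036898798664 0.011102051304941223 [ 0.2587507   0.33650774 -1.53118934] [-106.2    0. ]
20 [(196, 25), (204, -24), (205, -30), (256, 22), (257, 24), (283, -22), (303, 23), (304, 34), (305, 23), (312, -25), (313, -27)]
40 [(195, 23), (196, 21), (203, -19), (204, -29), (205, -22), (303, 23), (304, 33), (305, 20), (312, -26), (313, -22)]
60 [(195, 21), (196, 19), (203, -25), (204, -27), (302, 19), (303, 29), (304, 28), (311, -21), (312, -28)]
142 [(208, 29), (219, -21), (220, -23), (250, 20), (297, -24)]
158 [(208, 28), (209, 32), (220, -22), (221, -19), (249, 27), (250, 28), (251, 22), (295, -24), (296, -32), (297, -23)]
```

Request:
arm_command:
  increments:
    - [[0, 0.0015, 0.011, 0, 0, 0, 0], [0.04, 0, 0, 0, 0, 0, 0], [0.04, 0, 0, 0, 0, 0, 0], [0.04, 0, 0, 0, 0, 0, 0], [0.04, 0, 0, 0, 0, 0, 0], [0, 0, 0, 0, 0, 0, 0]]

```text
clock: 51.35
tcp_pos: [0.5408, 0.1351, 0.0415]
eef_rot: [[0.999, 0.038, 0.0], [0.038, -0.999, -0.0], [0.0, 0.0, -1.0]]
force: [0.0, 0.0, -1.5]
grip_width: 0.0112
grasp_force: 60.4
```

Run:
```python
from h import *
s=robot.state();im=snapshot('wrist');save('w20',im)
print(s['tcp_pos'],ang(s),s['grip_width'],s['force'],stg(s['tcp_pos']))
edges(im,(100,142,158))
```

```text
[0.54076533 0.13513977 0.04152844] 2.201710872785317 0.011236375542947135 [ 0.00420356  0.01868096 -1.47617629] [-57.8  -0.6]
100 [(193, 19), (194, 25), (202, -29), (203, -27), (255, 25), (256, 22), (282, -25), (303, 22), (304, 30), (305, 21), (312, -21), (313, -21)]
142 [(195, 28), (202, -23), (203, -28), (207, 27), (208, 35), (219, -19), (220, -28), (250, 31), (296, -26), (297, -39), (298, -22), (301, 26), (302, 27), (310, -25)]
158 [(195, 23), (203, -28), (204, -22), (208, 35), (209, 36), (210, 21), (220, -22), (221, -21), (249, 29), (250, 30), (251, 23), (295, -25), (296, -35), (297, -24), (300, 22), (301, 29), (302, 20), (309, -20), (310, -20)]
```

Centred between the rails (plate 208–297, rails 203–301). I push on.

Request:
arm_command:
  increments:
    - [[0.03, 0, 0, 0, 0, 0, 0], [0.03, 0, 0, 0, 0, 0, 0], [0.03, 0, 0, 0, 0, 0, 0], [0.02, 0, 0, 0, 0, 0, 0], [0, 0, 0, 0, 0, 0, 0]]

```text
clock: 52.02
tcp_pos: [0.5733, 0.1365, 0.0413]
eef_rot: [[0.999, 0.039, -0.0], [0.039, -0.999, 0.0], [-0.0, -0.0, -1.0]]
force: [-1.0, -0.3, -4.4]
grip_width: 0.0112
grasp_force: 59.8
```

Request:
arm_command:
  increments:
    - [[0.01, 0, 0, 0, 0, 0, 0], [0.008, 0, 0, 0, 0, 0, 0], [0, 0, 0, 0, 0, 0, 0]]

```text
clock: 52.4
tcp_pos: [0.5785, 0.1367, 0.0417]
eef_rot: [[0.999, 0.039, 0.0], [0.039, -0.999, 0.0], [0.0, -0.0, -1.0]]
force: [-1.5, -0.2, -5.4]
grip_width: 0.0112
grasp_force: 59.7
```

Request:
arm_command:
  increments:
    - [[0.008, 0, 0, 0, 0, 0, 0], [0, 0, 0, 0, 0, 0, 0]]

```text
clock: 52.65
tcp_pos: [0.581, 0.1368, 0.0418]
eef_rot: [[0.999, 0.039, 0.001], [0.039, -0.999, 0.0], [0.001, 0.0, -1.0]]
force: [-1.0, -0.0, -5.5]
grip_width: 0.0112
grasp_force: 59.7
```

Request:
arm_command:
  increments:
    - [[0.007, 0, 0.002, 0, 0, 0, 0], [0, 0, 0.002, 0, 0, 0, 0]]

```text
clock: 52.9
tcp_pos: [0.5822, 0.1369, 0.0411]
eef_rot: [[0.999, 0.039, -0.002], [0.039, -0.999, -0.0], [-0.002, 0.0, -1.0]]
force: [-8.1, 0.4, 5.2]
grip_width: 0.011
grasp_force: 61.2
```

Request:
arm_command:
  increments:
    - [[0.007, 0, 0, 0, 0, 0, 0], [0, 0, 0, 0, 0, 0, 0]]

```text
clock: 53.15
tcp_pos: [0.5823, 0.137, 0.0409]
eef_rot: [[0.999, 0.039, -0.006], [0.039, -0.999, -0.0], [-0.006, 0.0, -1.0]]
force: [-14.6, -2.3, 7.3]
grip_width: 0.0108
grasp_force: 61.5
```

Request:
arm_command:
  increments:
    - [[0.005, 0, 0, 0, 0, 0, 0], [0, 0, 0, 0, 0, 0, 0]]

```text
clock: 53.4
tcp_pos: [0.5827, 0.137, 0.0407]
eef_rot: [[0.999, 0.039, -0.009], [0.039, -0.999, -0.001], [-0.009, 0.0, -1.0]]
force: [-18.0, -1.0, 7.9]
grip_width: 0.0113
grasp_force: 61.9
```

Request:
arm_command:
  increments:
    - [[0.005, 0, 0, 0, 0, 0, 0], [0, 0, 0, 0, 0, 0, 0], [-0.014, 0, 0, 0, 0, 0, 0], [0, 0, 0, 0, 0, 0, 0.5], [0, 0, 0, 0, 0, 0, 0.5], [0, 0, 0, 0, 0, 0, 0.5], [0, 0, -0.1, 0, 0, 0, 0.5], [0, 0, -0.2, 0, 0, 0, 0.5]]

```text
clock: 54.4
tcp_pos: [0.583, 0.1367, 0.1298]
eef_rot: [[0.999, 0.038, -0.004], [0.038, -0.999, -0.0], [-0.004, 0.0, -1.0]]
force: [0.4, -0.2, 0.5]
grip_width: 0.0427
grasp_force: 0.0
```

Request:
arm_command:
  increments:
    - [[0, 0, -0.15, 0, 0, 0, 0.5], [-0.15, 0, -0.1, 0, 0, 0, 0.5], [-0.15, 0, -0.1, 0, 0, 0, 0.5], [0, 0, 0, 0, 0, 0, 0.5]]

```text
clock: 54.9
tcp_pos: [0.4928, 0.1337, 0.2385]
eef_rot: [[0.999, 0.039, 0.005], [0.039, -0.999, 0.0], [0.005, 0.0, -1.0]]
force: [0.8, 0.8, 1.1]
grip_width: 0.0425
grasp_force: 0.0
```

Run:
```python
from h import *
s=robot.state();im=snapshot('wrist');save('w21',im)
print(s['tcp_pos'],ang(s),s['grip_width'],s['force'])
cv2.imwrite('pics/w21b.png',cv2.resize(im[:300,50:450],(800,600))[:,:,::-1])
```

```text
[0.4927637  0.13366425 0.2384593 ] 2.2449892012711192 0.04252316593787334 [0.84363533 0.8334056  1.12634731]
```

View pics/w21b.png

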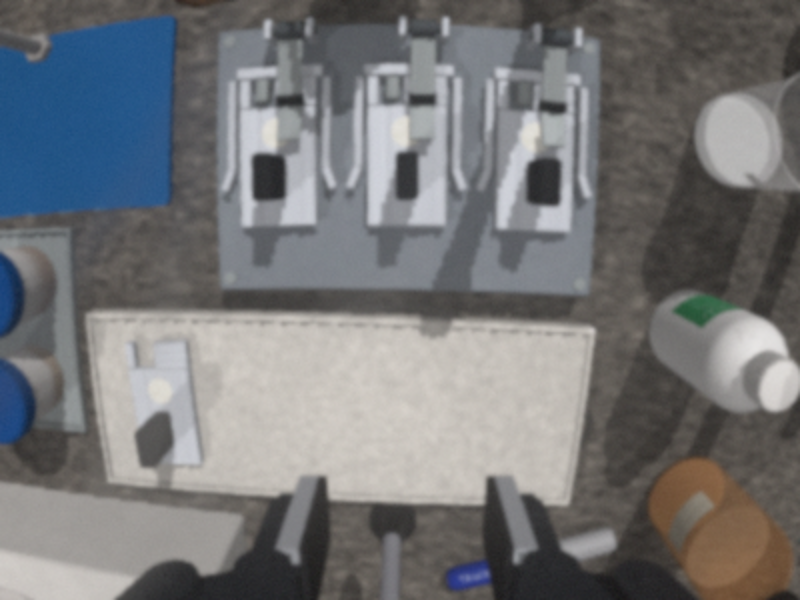

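All three carriers are home under their fingers, with rear edges level at rows 225–230. The old carrier lies flat on the tray at (160,415), both cups stand upright in the drip tray at left, and the hand is clear.

```bash
python3 -c "
from station import robot
print(robot.finish_job())"
```

```text
the job is handed in; nothing more can be done
None
```

The job is handed in: both cups stand upright in the drip tray, the finished carrier lies flat on the white tray, and all three new carriers are fully home under their fingers in their own bays; `finish_job` returned no verdict.

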